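# Fit the crank and wind the bench press down

## Robot

A 6-joint arm with a two-finger parallel gripper is mounted at the origin on a cart in front of the work surface, level with it; the furniture and walls round the work are solid. World frame = base frame: x ahead of the robot, y to its left, z up, the work surface at z = 0. Lengths are in m, angles in rad, forces in N, time in s.
With the tool pointing down it reaches from about 0.275 to 0.75 m from the base axis. Payload 10.2 kg.
Tool frame: the origin (TCP) lies between the finger pads; the fingertips stand 22 mm ahead of it and the grasp point (between the pads) lies 3 mm ahead of it; z points along the fingers, y is the direction in which the jaws open and shut (so a half turn about z gives the same grasp; the last joint's range is limited). The gripper opens to 85 mm and grips with 20 to 120 N. Pads are 22 mm wide; open, the fingers measure 114 mm over their backs; the gripper's body (76 mm by 85 mm) begins 54 mm behind the grasp point. The pads swing forward as they close: fully open they stand 13 mm farther back than shut.
Start: joints at [1.116, 0.313, 1.498, -0, 1.331, -0.223], TCP at [0.121, 0.511, 0.222] pointing down, gripper open.
Joint ranges: [-2.94, 2.94], [-0.97, 2.17], [0.19, 2.56], [-1.23, 4.37], [0.02, 3.11], [-2.88, 2.88]. Speed limits (rad/s): [2.39, 2.39, 3.01, 3.14, 3.14, 3.14].

## Interface

Orientations are given as a rotation vector (axis times angle).
In Python, from rig import telemetry, imaging, bot gives the robot as it stands.
- The arm moves only by the tool step_arm, never from a script. Its argument "series" is a list of rows, each an object with "rotation": the turn, a rotation vector about the world's x, y, z each as a share of pi rad, from -1 to 1, a list of three; "slide": the shift along the world's x, y, z each as a share of 80 cm, from -1 to 1, a list of three; "grip": the opening, from 0 (shut) to 1 (fully open). In form: [{"rotation": [wx, wy, wz], "slide": [x, y, z], "grip": grip}, ...]. A call has 1 to 12 rows; each row is the pose to reach, as a shift and turn from the pose commanded when the call began, turning the shorter way round; what a row does not reach only later rows make up. A row lasts 1/10 s, in which the tool goes at most 50 mm and 8.59 degrees, less where a joint would pass 70% of its speed; a pose out of reach is approached as far as the arm can. A call with a number of a shift or a turn outside -1 to 1 is refused whole. A call with a gripper value outside its range is refused whole. The fingers move at their own pace and stop on an object; the grip force is fixed at half the most. Time passes only in rows, so rows that repeat a pose let the fingers close. It gives the time, the measured TCP pose, the force and the opening at its end, in the units of the state.
- telemetry.sense(): the state, without advancing time (a new reading comes with each control period).
- imaging.read_camera(name): name is "scene" or "top" or "wrist"; returns the picture (480x640x3 uint8, blue, green, red); there is no depth.
- imaging.camera_params(name): a dict with "K" (3x3 intrinsics, pixels), "distortion" ([k1, k2, p1, p2, k3] as OpenCV has them; the pictures are not rectified), "extrinsics" (4x4, takes a point from camera to world coordinates). Camera axes: x right, y up, looking along -z (the intrinsics and any distortion apply to the point x, -y, -z); pixel columns grow to the right and rows downward; lengths in m; the calibration is good to about 2 mm. A picture is of the moment at which its call begins: read the wrist's pose just before it. camera_params takes no time and is no camera call; for the wrist camera it gives the pose at the moment of the call.
- bot.finish_job(): hands the job in, once; it reports no verdict.
The state is a dict: "time_s": time; "q": joint angles; "dq": joint speeds; "effort": joint torques, N m; "position": TCP position; "tool_rot": TCP orientation; "wrist_force": force on the tool from outside, world axes, zero at the start; "ft_torque": the same for the moment, N m; "finger_gap": finger opening in m.
Only numpy, scipy, OpenCV 4.12 (cv2) and the standard library are available. Lean on these libraries where they do the work, as an engineer would, in place of code of your own. Each camera call takes 0.05 s, during which the arm holds its last target.

## Task

Fit the loose crank onto the square shaft on top of the bench press, feeling gently for the angle at which it slips on, and push it fully home. Then wind it clockwise (seen from above) round full circles until the press plate has come down on the follower disc in the mould; stop when it bites, without forcing it, and let go, leaving the crank on the shaft. Do not ram the crank or knock the press, and leave the cutters, the tape and the peeler where they are.

Things in the scene. Friction and masses are not known exactly. Their poses are not given: they have to be found in the camera images.
- shaft_top (a point): On the axis of the bench press's upright square steel shaft, at its tip, 174 mm above the worktable. Shaft 14 mm square; its top 3 mm taper to 8 mm square. The point is fixed to the press frame: its yaw is the frame's and tells nothing of the square's angle, which is arbitrary at the start. The shaft turns against friction (about 0.15 N m), stays where left, and lowers the plate 8 mm per clockwise turn.
- collar_top (a point): On the same axis, top of the fixed round collar (34 mm diameter) from which the square shaft rises 24 mm; 150 mm above the worktable. The crank's hub rests on it when fully home.
- beam_top (a point): Middle of the top of the press's cross beam, 138 mm above the worktable; x, y along the frame. Beam 38 (x) x 150 (y) mm, on two posts 60 mm to either side along y (their nuts rise 4 mm above the beam). The fixed base plate below is 110 (x) x 150 (y) x 14 mm.
- crank_hub (a point): Centre of the crank's square aluminium hub (26 x 26 x 40 mm high), 20 mm above its underside; x points along the arm to the knob. A square hole 15.6 mm wide, 27 mm deep, parallel to the hub's faces, opens at its underside. The crank, about 0.15 kg, lies flat, hole down. Fully home on the shaft this point is 4 mm below shaft_top, and the hub has about 6 degrees of play each way.
- crank_knob (a point): Grip point of the crank's upright round black knob (21 mm diameter, turning freely on its pin), on its axis, 32 mm above the crank's underside (the knob spans 10 to 50 mm above it), 70 mm from the hub's axis. The flat arm below it is 18 mm wide, 8 mm thick, flush with the hub's underside.
- plate_face (a point): Centre of the underside of the round press plate (68 mm diameter), which slides down below the beam; at the start 16 to 18 mm above the follower disc, so 2 to 2.25 turns are needed. When it meets the follower the resistance rises steeply, by about 5 N at the knob per 10 degrees.
- follower_top (a point): Centre of the top of the wooden follower disc (72 mm diameter) in the fixed round mould on the press base, 70 mm above the worktable.
- ring_cutter: Bystander: round tin cookie cutter, 62 mm across, 23 mm high; origin at the centre of its underside.
- tape: Bystander: white tape roll, 58 mm across, 18 mm high, lying flat; origin at the centre of its underside.
- star_cutter: Bystander: star-shaped tin cookie cutter, 62 mm across, 23 mm high; origin at the centre of its underside.
- veg_peeler: Bystander: black-handled peeler, 170 mm long (along its x), 25 mm wide, 20 mm high; origin at its middle, on the underside.
Not all that is in view belongs to the job. There is more than one size of the part that bears crank_hub; the job needs the larger.

How it is judged:
By the outcome, as a careful person would: the job done as asked, in the order asked, and still so for the second after the job is handed in, with the robot touching nothing.
It also fails if it takes over 72 s, if anything falls off the work surface, if the arm or the gripper's body presses on something with over 40 N, if the wrist force passes 120 N, or if a joint passes its speed limit or range.

## Working session

There is one attempt and no reset: what is moved stays moved. The work goes in short steps, Python scripts to look and compute and a tool call to move; the robot and the scene stay as the last step left them, time stands still between calls to the robot, and variables do not carry over. Pictures are saved under pics/ and viewed, and the job is handed in when it is done.

Besides the shell and the picture viewer there is one more tool, called after "Emit:" by a JSON object that holds its "api" and its "payload", one argument or row to a line. step_arm: Moves the arm, as the interface text tells. Its arguments: {"type":"object","properties":{"series":{"type":"array","items":{"type":"object","properties":{"rotation":{"type":"array","items":{"type":"number"}},"slide":{"type":"array","items":{"type":"number"}},"grip":{"type":"number"}}}}},"required":["series"]}

```bash
mkdir -p pics; ls; python3 - <<'E'
from rig import telemetry, imaging, bot
import cv2
s=telemetry.sense();print(s)
for n in ("scene","top","wrist"):
    p=imaging.camera_params(n);print(n,p)
    cv2.imwrite(f"pics/{n}0.png",imaging.read_camera(n))
E
```

```text
pics
{'time_s': 0.0, 'q': array([ 1.11562303e+00,  3.13460569e-01,  1.49845828e+00,  4.56131173e-05,
        1.33100859e+00, -2.23371782e-01]), 'dq': array([ 0.00023891,  0.00273769, -0.00196865, -0.0006327 ,  0.00039215,
        0.00094254]), 'effort': array([ 1.96309537e-05, -4.12260854e+01, -2.59750772e+01, -6.38186020e-05,
        3.99119861e-03, -1.07231114e-05]), 'position': array([0.12047035, 0.51070784, 0.2219217 ]), 'tool_rot': array([-3.63259002e-01, -3.12003047e+00,  1.95370732e-03]), 'wrist_force': array([0.79896557, 0.43435855, 0.37808913]), 'ft_torque': array([ 0.00302154, -0.00518115,  0.02591612]), 'finger_gap': 0.0852986230866954}
scene {'K': array([[620.47330631,   0.        , 320.43986892],
       [  0.        , 620.47330631, 244.28222234],
       [  0.        ,   0.        ,   1.        ]]), 'distortion': array([-0.038305,  0.      ,  0.      ,  0.      ,  0.      ]), 'extrinsics': array([[ 0.740744  ,  0.47353344, -0.47651275, -0.07940801],
       [-0.67163585,  0.53708853, -0.5103344 , -0.61661613],
       [ 0.01426913,  0.69807019,  0.71588715,  1.04299931],
  
[... 575 characters left out ...]
],
       [ 0.00000000e+00,  0.00000000e+00,  0.00000000e+00,
         1.00000000e+00]])}
wrist {'K': array([[406.92382326,   0.        , 315.51840684],
       [  0.        , 406.92382326, 237.0238712 ],
       [  0.        ,   0.        ,   1.        ]]), 'distortion': array([-0.04506316,  0.        ,  0.        ,  0.        ,  0.        ]), 'extrinsics': array([[ 2.29797634e-01, -9.21688625e-01, -3.12543000e-01,
         4.02024291e-02],
       [ 9.73238134e-01,  2.17374241e-01,  7.45384029e-02,
         5.30516776e-01],
       [-7.62400798e-04, -3.21307515e-01,  9.46974604e-01,
         3.73190842e-01],
       [ 0.00000000e+00,  0.00000000e+00,  0.00000000e+00,
         1.00000000e+00]])}
```

View pics/scene0.png

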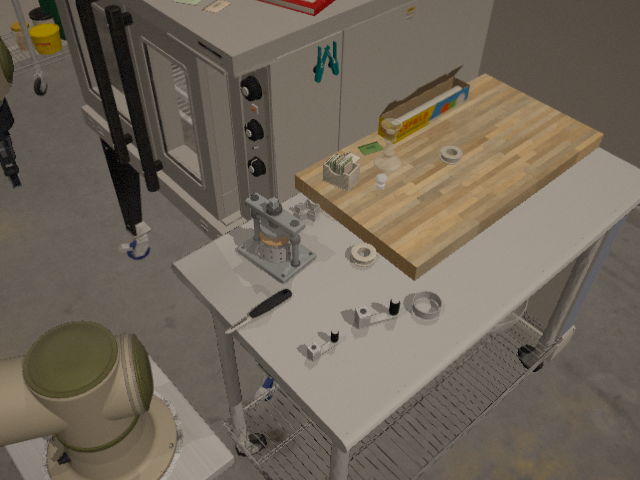

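View pics/top0.png

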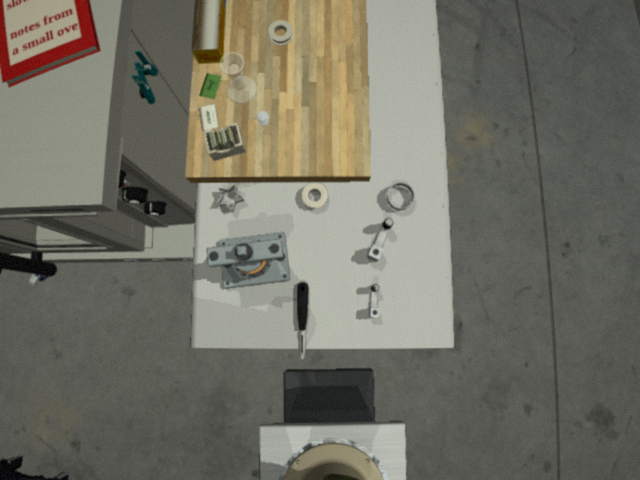

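View pics/wrist0.png

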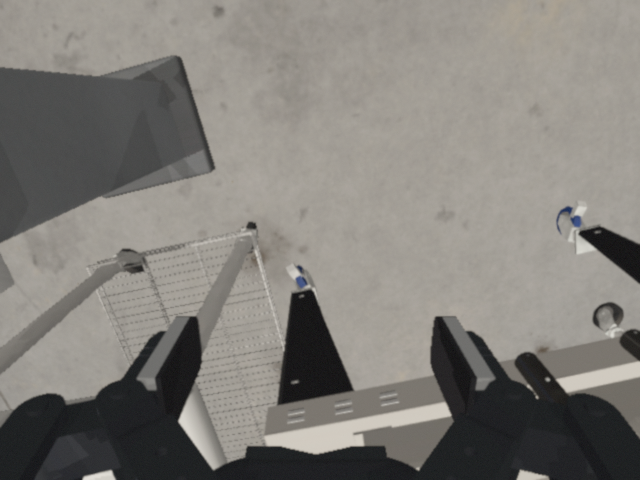

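The pictures show two cranks. The candidates are the large one (top: hub (376,253), knob (388,223); scene: hub (363,316), knob (394,305)) and the small one (top: hub (375,313), knob (375,288); scene: hub (314,351), knob (335,336)). The job needs the large one. The press is at top (245,255), with its shaft at about (242,250). I'll check both in close crops.

```bash
cat > h.py <<'E'
import numpy as np, cv2
from rig import telemetry, imaging
def ray(p,uv):
    u=cv2.undistortPoints(np.array([[uv]],float),p["K"],np.array(p["distortion"]))[0,0]
    E=np.array(p["extrinsics"]); d=E[:3,:3]@np.array([u[0],-u[1],-1.]); return E[:3,3],d
def onz(p,uv,z):
    o,d=ray(p,uv); return o+d*(z-o[2])/d[2]
def proj(p,X):
    E=np.array(p["extrinsics"]); c=E[:3,:3].T@(np.array(X,float)-E[:3,3])
    return cv2.projectPoints(np.array([[c[0],-c[1],-c[2]]]),np.zeros(3),np.zeros(3),p["K"],np.array(p["distortion"]))[0][0,0]
def tri(rays):
    A=np.zeros((3,3));b=np.zeros(3)
    for o,d in rays:
        d=d/np.linalg.norm(d);M=np.eye(3)-np.outer(d,d);A+=M;b+=M@o
    return np.linalg.solve(A,b)
def crop(img,x0,y0,x1,y1,k,name):
    cv2.imwrite(name,cv2.resize(img[y0:y1,x0:x1],None,fx=k,fy=k,interpolation=cv2.INTER_CUBIC))
E
python3 - <<'E'
from h import *
t=cv2.imread("pics/top0.png");s=cv2.imread("pics/scene0.png")
crop(t,200,170,440,350,3.3,"pics/t_c.png")
a=cv2.resize(s[190:290,220,][None] if 0 else s[185:285,220:330],None,fx=5,fy=5,interpolation=2)
cv2.imwrite("pics/s_c1.png",a)
crop(s,290,280,450,370,5,"pics/s_c2.png")
T=imaging.camera_params("top")
for n,uv,z in [("hub",(376,253),.04),("knob",(388,223),.05),("shaft",(242,250),.174),("shub",(375,313),.03),("peeler",(302,320),.01),("tape",(315,195),.018),("ring",(400,197),.023),("star",(228,200),.023)]:
    print(n,onz(T,uv,z).round(3))
E
```

```text
hub [ 0.519 -0.103  0.04 ]
knob [ 0.583 -0.13   0.05 ]
shaft [0.512 0.164 0.174]
shub [ 0.39  -0.098  0.03 ]
peeler [0.378 0.06  0.01 ]
tape [0.657 0.028 0.018]
ring [ 0.648 -0.164  0.023]
star [0.648 0.224 0.023]
```

View pics/t_c.png

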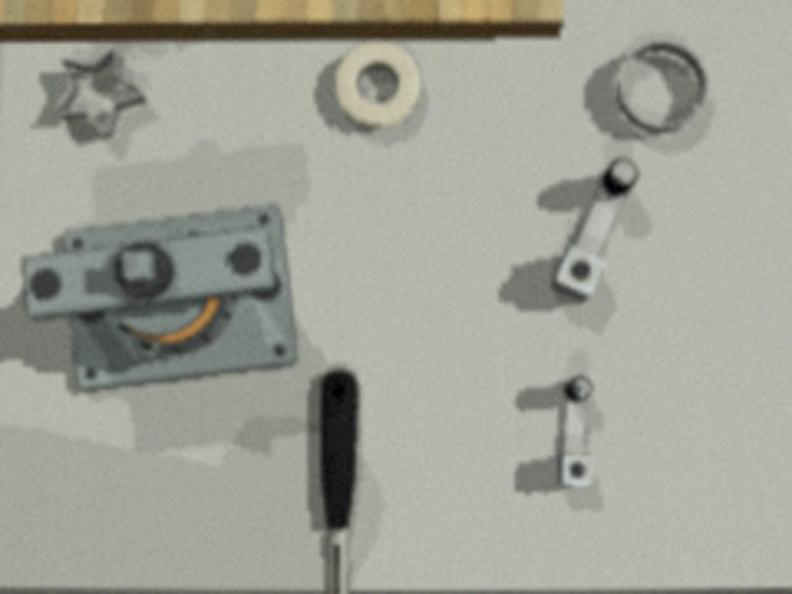

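View pics/s_c1.png

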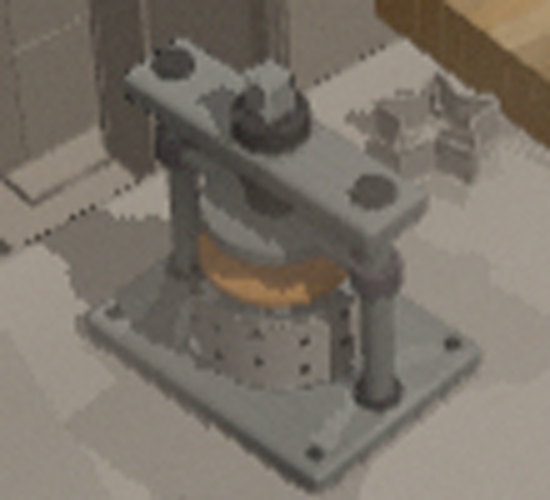

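View pics/s_c2.png

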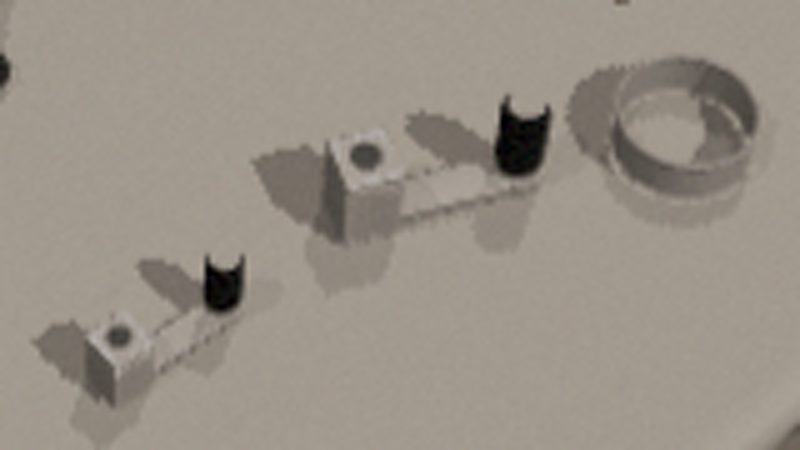

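The crops confirm it: the large crank has its hub top at top (376,252) and knob at (388,222), 63 mm+ apart. The small one has its hub at (375,312). The shaft square sits on the dark collar at top (242,250). I'll fly above the press for a wrist view first.

Emit:
{"api": "step_arm", "payload": {
  "series": [
    {"rotation":[0,0,0],"slide":[0.03,-0.05,0.05],"grip":1},
    {"rotation":[0,0,0],"slide":[0.08,-0.09,0.1],"grip":1},
    {"rotation":[0,0,0],"slide":[0.13,-0.13,0.1],"grip":1},
    {"rotation":[0,0,0],"slide":[0.17,-0.17,0.1],"grip":1},
    {"rotation":[0,0,0],"slide":[0.21,-0.21,0.1],"grip":1},
    {"rotation":[0,0,0],"slide":[0.25,-0.25,0.1],"grip":1},
    {"rotation":[0,0,0],"slide":[0.29,-0.29,0.1],"grip":1},
    {"rotation":[0,0,0],"slide":[0.33,-0.33,0.1],"grip":1},
    {"rotation":[0,0,0],"slide":[0.37,-0.36,0.1],"grip":1},
    {"rotation":[0,0,0],"slide":[0.41,-0.39,0.1],"grip":1},
    {"rotation":[0,0,0],"slide":[0.45,-0.41,0.1],"grip":1},
    {"rotation":[0,0,0],"slide":[0.48,-0.43,0.1],"grip":1}
  ]
}}

```text
time_s: 1.35
position: [0.506, 0.1657, 0.302]
tool_rot: [-0.365, -3.12, 0.0]
wrist_force: [0.1, 0.0, 0.1]
finger_gap: 0.0855
```

```bash
python3 - <<'E'
from h import *
import pickle
P=imaging.camera_params("wrist");im=imaging.read_camera("wrist");cv2.imwrite("pics/w1.png",im)
pickle.dump(P,open("w1.pkl","wb"))
s=telemetry.sense();print(s["time_s"],s["position"],s["tool_rot"],s["wrist_force"])
E
```

```text
1.4 [0.5083733  0.16351678 0.30125302] [-3.68205417e-01 -3.11948463e+00  1.98218080e-03] [ 1.26309046 -2.66454444 -0.42582509]
```

View pics/w1.png

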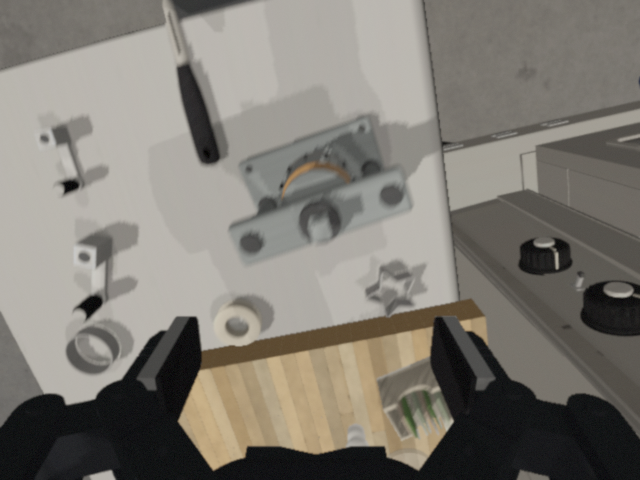

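The wrist view shows the press shaft at about (320,230), the large crank hub at (85,256) with its knob at (88,306), and the cutting board and oven clear of the work. I'll zoom in on the shaft and crank.

```bash
python3 - <<'E'
from h import *
im=cv2.imread("pics/w1.png")
crop(im,280,190,360,250,8,"pics/w1a.png")
crop(im,40,230,140,330,6,"pics/w1b.png")
E
```

```text
(no output)
```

View pics/w1a.png

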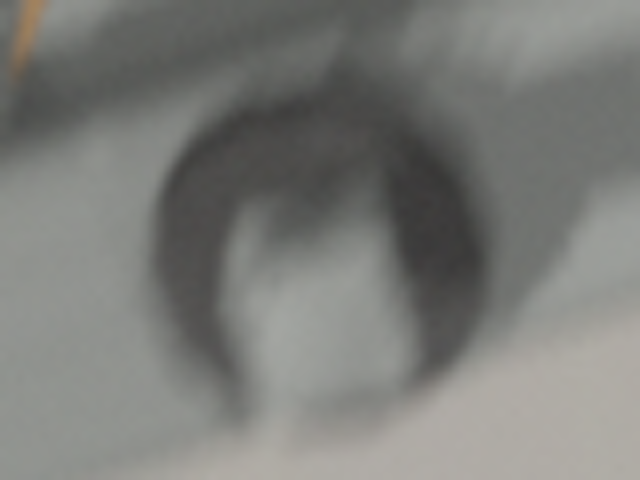

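View pics/w1b.png

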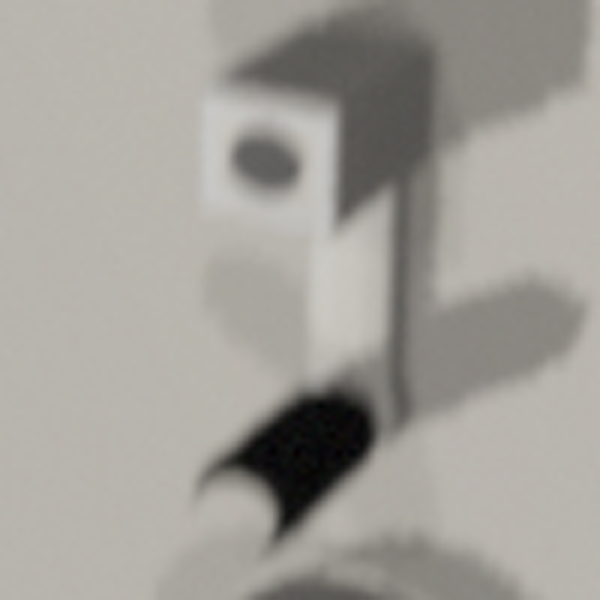

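```bash
python3 - <<'E'
from h import *
import pickle
W=pickle.load(open("w1.pkl","rb"));T=imaging.camera_params("top");S=imaging.camera_params("scene")
h=[(T,(375.8,251.8)),(S,(363.4,311.4)),(W,(84.5,256.3))]
for p,uv in h: print("hub",onz(p,uv,.04).round(4))
print("tri",tri([ray(*a) for a in h]).round(4))
k=[(T,(388.5,222)),(S,(395,302.5)),(W,(79,313.5))]
for p,uv in k: print("knob",onz(p,uv,.05).round(4))
sh=[(T,(241.8,250),.174),(S,(220+268/5,185+78/5),.174),(W,(321.9,230.5),.174),(W,(319.8,222.8),.15),(T,(200+143/3.3,170+270/3.3),.15),(S,(220+270/5,185+120/5),.15)]
for p,uv,z in sh: print("shaft",z,onz(p,uv,z).round(4))
# hub face edges in wrist view, corners at z=.04
c=[(203,95),(340,97),(335,235),(203,215)]
q=np.array([onz(W,(40+x/6,230+y/6),.04) for x,y in c]);print(q.round(4),q.mean(0))
for i in range(4):
    d=q[(i+1)%4]-q[i];print(np.degrees(np.arctan2(d[1],d[0])),np.linalg.norm(d))
# beam yaw from nuts, z=.142
a=onz(W,(251,242),.142);b=onz(W,(392,194),.142);print(a,b,np.degrees(np.arctan2(*(b-a)[[1,0]])),(a+b)/2)
E
```

```text
hub [ 0.522  -0.1028  0.04  ]
hub [ 0.5253 -0.1019  0.04  ]
hub [ 0.525  -0.1008  0.04  ]
tri [ 0.524  -0.102   0.0399]
knob [ 0.5854 -0.1315  0.05  ]
knob [ 0.5843 -0.1338  0.05  ]
knob [ 0.586  -0.1293  0.05  ]
shaft 0.174 [0.5119 0.1644 0.174 ]
shaft 0.174 [0.5113 0.1627 0.174 ]
shaft 0.174 [0.5141 0.1692 0.174 ]
shaft 0.15 [0.5152 0.1676 0.15  ]
shaft 0.15 [0.5117 0.1656 0.15  ]
shaft 0.15 [0.5113 0.1629 0.15  ]
[[ 0.5107 -0.1075  0.04  ]
 [ 0.517  -0.0825  0.04  ]
 [ 0.5423 -0.0945  0.04  ]
 [ 0.5328 -0.1175  0.04  ]] [ 0.52569883 -0.10049779  0.04      ]
75.85932089909356 0.02575429379741307
-25.336344411429778 0.027960660002529048
-112.4182527519683 0.024922163109922145
155.5488074850851 0.024231839154285284
[0.52048066 0.10914186 0.142     ] [0.50768547 0.22740887 0.142     ] 96.17475918418923 [0.51408307 0.16827537 0.142     ]
```

Emit:
{"api": "step_arm", "payload": {
  "series": [
    {"rotation":[0,0,0],"slide":[0,0,-0.04],"grip":1},
    {"rotation":[0,0,0],"slide":[0,0,-0.06],"grip":1},
    {"rotation":[0,0,0],"slide":[0,0,-0.06],"grip":1},
    {"rotation":[0,0,0],"slide":[0,0,-0.06],"grip":1},
    {"rotation":[0,0,0],"slide":[0,0,-0.06],"grip":1}
  ]
}}

```text
time_s: 1.9
position: [0.505, 0.1671, 0.2557]
tool_rot: [0.363, 3.119, 0.001]
wrist_force: [0.4, 0.8, -0.5]
finger_gap: 0.0856
```

```bash
python3 - <<'E'
from h import *
import pickle
P=imaging.camera_params("wrist");im=imaging.read_camera("wrist");cv2.imwrite("pics/w2.png",im)
pickle.dump(P,open("w2.pkl","wb"))
s=telemetry.sense();print(s["time_s"],s["position"],s["tool_rot"],s["wrist_force"])
p=proj(P,(.512,.164,.174));print(p)
x,y=p.astype(int)
crop(im,x-40,y-40,x+40,y+40,7,"pics/w2a.png");print(x-40,y-40)
E
```

```text
1.95 [0.5049752  0.167096   0.25566088] [3.62819430e-01 3.11855848e+00 6.96839578e-04] [0.21727495 0.3320602  1.16941303]
[311.98145845 254.04478092]
271 214
```

View pics/w2a.png

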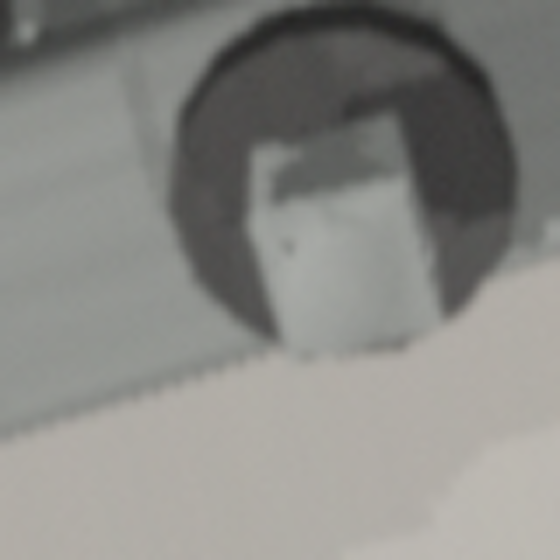

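```bash
python3 - <<'E'
from h import *
import pickle
W=pickle.load(open("w2.pkl","rb"))
f=lambda x,y,z: onz(W,(271+x/7,214+y/7),z)
def e(a,b,z):
    a=f(*a,z);b=f(*b,z);d=b-a;print(a.round(4),b.round(4),np.degrees(np.arctan2(d[1],d[0])),np.linalg.norm(d))
e((252,148),(398,115),.15)
e((256,208),(408,178),.171)
e((256,208),(283,345),.171)
e((408,178),(440,318),.171)
print("collar",f(345,178,.15), "shaft", (f(256,208,.171)+f(440,318,.171))/2)
for uv in [(283,345),(410,345)]: print(f(*uv,.171))
E
```

```text
[0.5072 0.1616 0.15  ] [0.5071 0.1758 0.15  ] 90.10038208551214 0.014239246297586666
[0.5059 0.1626 0.171 ] [0.5062 0.1763 0.171 ] 88.53640479187321 0.013627763484507104
[0.5059 0.1626 0.171 ] [0.5191 0.1619 0.171 ] -3.1239506799692536 0.013232159435037106
[0.5062 0.1763 0.171 ] [0.5198 0.1762 0.171 ] -0.49098985842752974 0.013555484707507148
collar [0.51213598 0.16949383 0.15      ] shaft [0.51282464 0.16940355 0.171     ]
[0.5190856  0.16192886 0.171     ]
[0.52169975 0.17298489 0.171     ]
```

Shaft: the edges read yaw ≈ -1° (mod 90), with its centre at about (0.512, 0.166). The crank yaw is ≈ -24.5° and its hub is at (0.524, -0.102). I'll move above the hub.

Emit:
{"api": "step_arm", "payload": {
  "series": [
    {"rotation":[0,0,0],"slide":[0,-0.05,0],"grip":1},
    {"rotation":[0,0,-0.03],"slide":[0.01,-0.11,0],"grip":1},
    {"rotation":[0,0,-0.062],"slide":[0.015,-0.17,0],"grip":1},
    {"rotation":[0,0,-0.062],"slide":[0.02,-0.23,-0.03],"grip":1},
    {"rotation":[0,0,-0.062],"slide":[0.024,-0.28,-0.07],"grip":1},
    {"rotation":[0,0,-0.062],"slide":[0.024,-0.32,-0.11],"grip":1},
    {"rotation":[0,0,-0.062],"slide":[0.024,-0.336,-0.15],"grip":1},
    {"rotation":[0,0,-0.062],"slide":[0.024,-0.336,-0.168],"grip":0.8},
    {"rotation":[0,0,-0.062],"slide":[0.024,-0.336,-0.168],"grip":0.8},
    {"rotation":[0,0,-0.062],"slide":[0.024,-0.336,-0.168],"grip":0.8}
  ]
}}

```text
time_s: 2.95
position: [0.5244, -0.1018, 0.1213]
tool_rot: [0.664, 3.069, -0.001]
wrist_force: [-0.4, -0.0, 0.7]
finger_gap: 0.0683
```

```bash
python3 - <<'E'
from h import *
import pickle
P=imaging.camera_params("wrist");im=imaging.read_camera("wrist");cv2.imwrite("pics/w3.png",im)
pickle.dump(P,open("w3.pkl","wb"))
s=telemetry.sense();print(s["time_s"],s["q"],s["position"],s["tool_rot"],s["wrist_force"])
R=cv2.Rodrigues(s["tool_rot"])[0];print("tool y yaw",np.degrees(np.arctan2(R[1,1],R[0,1])))
E
```

```text
3.0 [-4.10998825e-01  4.32015331e-01  1.60687413e+00  1.38393619e-05
  1.10014891e+00 -1.55589880e+00] [ 0.52461704 -0.1017696   0.12162542] [ 6.63431514e-01  3.06817832e+00 -7.69820914e-04] [ 0.51379463  0.48482728 -0.28915727]
tool y yaw 65.59758165039793
```

View pics/w3.png

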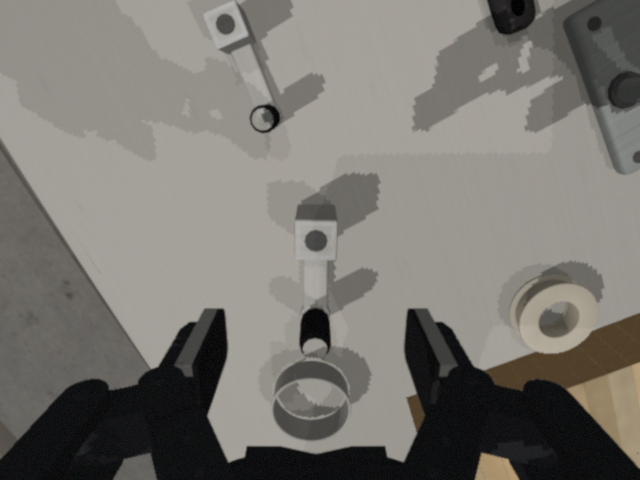

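The wrist view shows the large hub at (316,240), midway between the fingers with its faces parallel to them. I'll go down and grip.

Emit:
{"api": "step_arm", "payload": {
  "series": [
    {"rotation":[0,0,0],"slide":[0,0,-0.04],"grip":0.8},
    {"rotation":[0,0,0],"slide":[0,0,-0.08],"grip":0.8},
    {"rotation":[0,0,0],"slide":[0,0,-0.105],"grip":0.8},
    {"rotation":[0,0,0],"slide":[0,0,-0.117],"grip":0.8},
    {"rotation":[0,0,0],"slide":[0,0,-0.117],"grip":0.6},
    {"rotation":[0,0,0],"slide":[0,0,-0.117],"grip":0.4},
    {"rotation":[0,0,0],"slide":[0,0,-0.117],"grip":0.2},
    {"rotation":[0,0,0],"slide":[0,0,-0.117],"grip":0},
    {"rotation":[0,0,0],"slide":[0,0,-0.117],"grip":0},
    {"rotation":[0,0,0],"slide":[0,0,-0.117],"grip":0},
    {"rotation":[0,0,0],"slide":[0,0,-0.117],"grip":0}
  ]
}}

```text
time_s: 4.1
position: [0.5247, -0.102, 0.0282]
tool_rot: [0.664, 3.068, -0.001]
wrist_force: [-0.9, 2.3, 7.2]
finger_gap: 0.0229
```

```bash
python3 - <<'E'
from h import *
im=imaging.read_camera("wrist");cv2.imwrite("pics/w4.png",im)
s=telemetry.sense();print(s["time_s"],s["position"],s["wrist_force"],s["finger_gap"])
E
```

```text
4.15 [ 0.52471225 -0.1020393   0.02822862] [-1.18359521  1.01735129  6.43005469] 0.023380107143959748
```

View pics/w4.png

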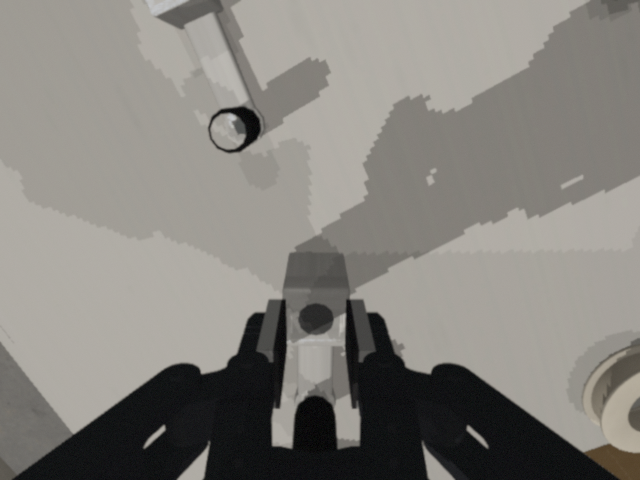

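Gripped: the hub is squarely between the pads in the picture at (316,319). I'll lift, turn to the shaft's angle and carry it over the press.

Emit:
{"api": "step_arm", "payload": {
  "series": [
    {"rotation":[0,0,0],"slide":[0,0,0.01],"grip":0},
    {"rotation":[0,0,0],"slide":[0,0,0.04],"grip":0},
    {"rotation":[0,0,0],"slide":[0,0,0.09],"grip":0},
    {"rotation":[0,0,0],"slide":[0,0.03,0.14],"grip":0},
    {"rotation":[0,0,0.02],"slide":[0,0.07,0.19],"grip":0},
    {"rotation":[0,0,0.05],"slide":[-0.004,0.12,0.23],"grip":0},
    {"rotation":[0,0,0.08],"slide":[-0.008,0.17,0.26],"grip":0},
    {"rotation":[0,0,0.11],"slide":[-0.012,0.22,0.28],"grip":0},
    {"rotation":[0,0,0.13],"slide":[-0.016,0.27,0.28],"grip":0},
    {"rotation":[0,0,0.13],"slide":[-0.016,0.31,0.28],"grip":0},
    {"rotation":[0,0,0.13],"slide":[-0.016,0.332,0.28],"grip":0},
    {"rotation":[0,0,0.13],"slide":[-0.016,0.335,0.28],"grip":0}
  ]
}}

```text
time_s: 5.35
position: [0.5105, 0.1679, 0.2512]
tool_rot: [0.024, 3.141, 0.0]
wrist_force: [-0.4, 0.1, -2.1]
finger_gap: 0.0229
```

Emit:
{"api": "step_arm", "payload": {
  "series": [
    {"rotation":[0,0,0],"slide":[0,0,0],"grip":0},
    {"rotation":[0,0,0],"slide":[0,0,-0.01],"grip":0},
    {"rotation":[0,0,0],"slide":[0,0,-0.025],"grip":0},
    {"rotation":[0,0,0],"slide":[0,0,-0.035],"grip":0},
    {"rotation":[0,0,0],"slide":[0,0,-0.035],"grip":0},
    {"rotation":[0,0,0],"slide":[0,0,-0.035],"grip":0}
  ]
}}

```text
time_s: 5.95
position: [0.511, 0.1659, 0.2224]
tool_rot: [-0.029, -3.141, 0.0]
wrist_force: [0.3, 0.6, -0.3]
finger_gap: 0.023
```

```bash
python3 - <<'E'
from h import *
for n in ("scene","top","wrist"):
    im=imaging.read_camera(n);cv2.imwrite(f"pics/{n}5.png",im)
s=telemetry.sense();print(s["time_s"],s["q"],s["position"],s["wrist_force"],s["ft_torque"],s["finger_gap"])
R=cv2.Rodrigues(s["tool_rot"])[0];print("tool y yaw",np.degrees(np.arctan2(R[1,1],R[0,1])))
im=cv2.imread("pics/scene5.png");crop(im,220,140,330,240,6,"pics/s5c.png")
im=cv2.imread("pics/top5.png");crop(im,190,190,300,290,6,"pics/t5c.png")
E
```

```text
6.1 [ 9.61507882e-02  3.39816933e-01  1.45973092e+00 -3.02507965e-05
  1.34134316e+00 -1.45643674e+00] [0.51119028 0.16613524 0.22288002] [-1.15885184  0.11359709 -1.4882416 ] [ 0.02815029  0.02989682 -0.02098421] 0.022783873036266396
tool y yaw 88.95710726889295
```

View pics/s5c.png

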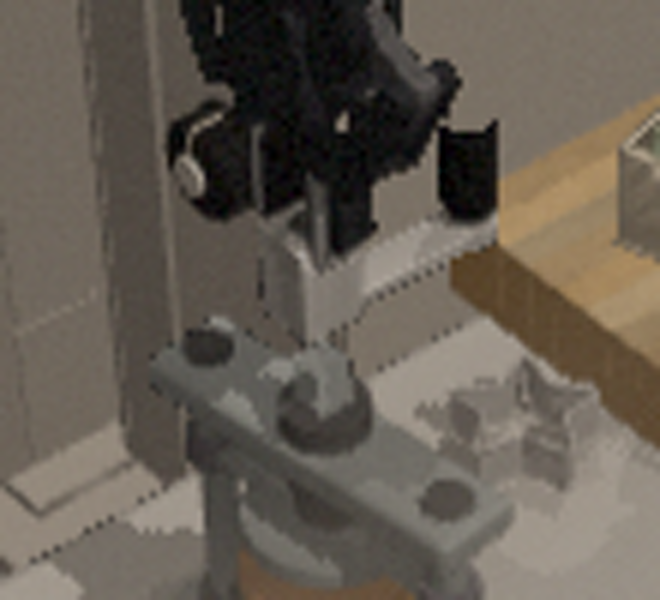

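View pics/t5c.png

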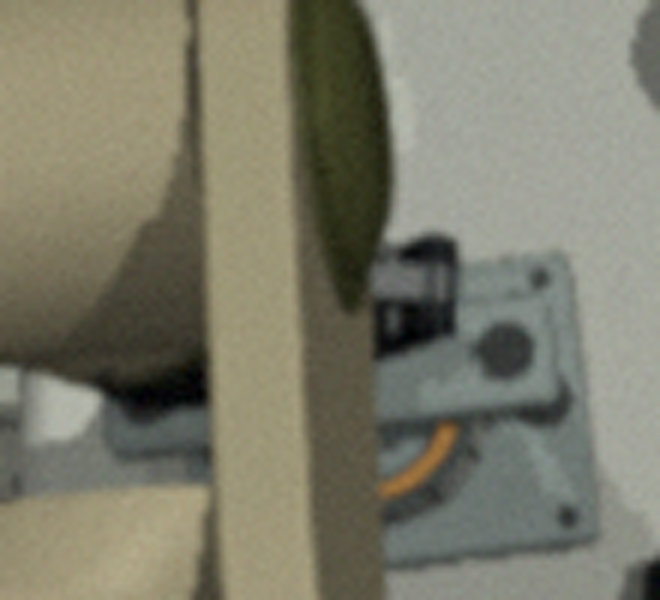

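View pics/wrist5.png

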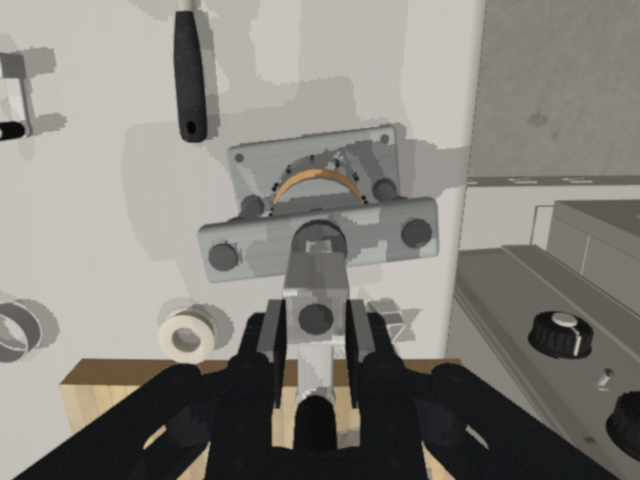

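```bash
python3 - <<'E'
from h import *
im=cv2.imread("pics/wrist5.png");crop(im,270,200,370,300,7,"pics/w5c.png")
im=cv2.imread("pics/scene5.png");crop(im,250,165,300,215,13,"pics/s5d.png")
E
```

```text
(no output)
```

View pics/w5c.png

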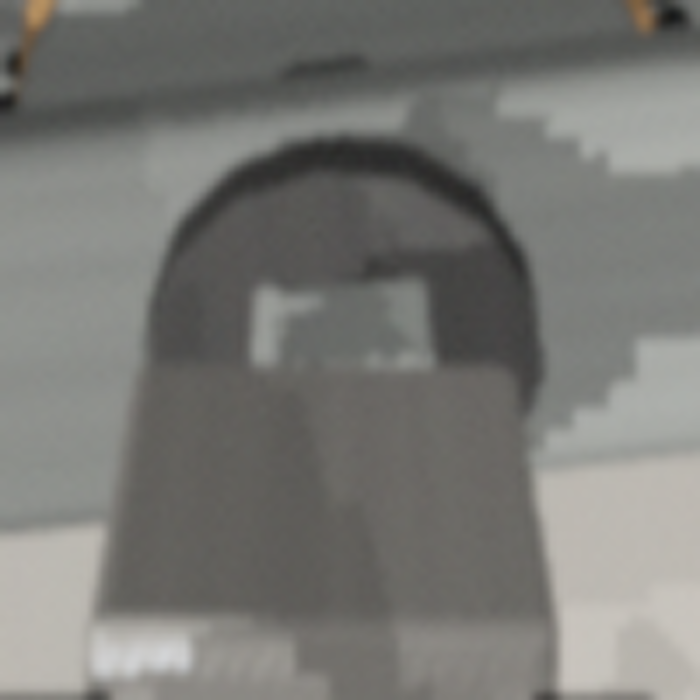

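View pics/s5d.png

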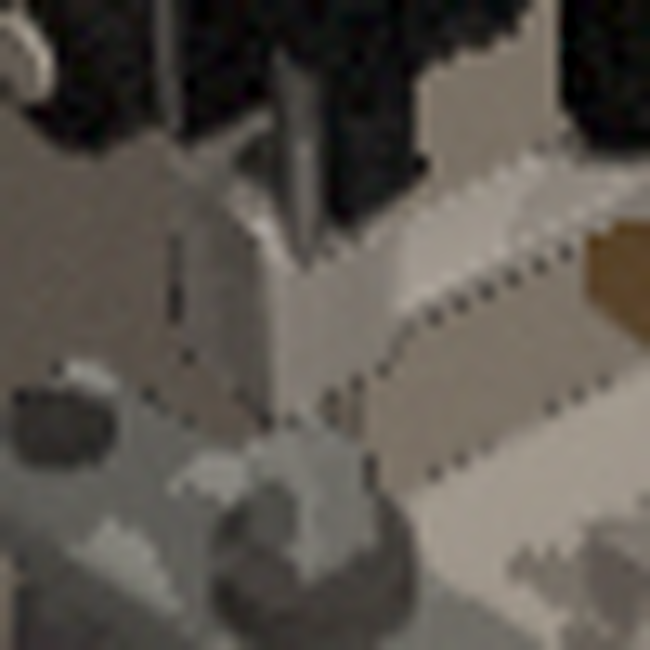

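```bash
python3 - <<'E'
from h import *
W=imaging.camera_params("wrist");S=imaging.camera_params("scene")
f=lambda x,y,z: onz(W,(270+x/7,200+y/7),z)
z0=.2229-.0282
a,b=f(140,372,z0),f(525,372,z0);d=b-a;print("hub",a,b,np.degrees(np.arctan2(d[1],d[0])),np.linalg.norm(d),"mid",(a+b)/2)
a,b=f(253,290,.15),f(430,280,.15);d=b-a;print("shaft",a,b,np.degrees(np.arctan2(d[1],d[0])),np.linalg.norm(d),"mid",(a+b)/2)
# collar ellipse fit top-half points at z=.15
pts=np.array([f(*q,.15) for q in [(155,330),(180,262),(240,200),(340,172),(440,205),(510,270),(535,340)]])
A=np.c_[2*pts[:,:2],np.ones(len(pts))];r=np.linalg.lstsq(A,(pts[:,:2]**2).sum(1),rcond=None)[0];print("collar",r[:2],np.sqrt(r[2]+r[:2]@r[:2]))
# scene
g=lambda x,y:(250+x/13,165+y/13)
for uv in [(270,410),(175,345)]: print("scene hub bottom corner",onz(S,g(*uv),z0))
print("shaft top scene",onz(S,g(312,445),.174))
for c in [(-.013,-.013),(-.013,.013),(.013,-.013)]:
    p=proj(S,(.5112+c[0],.1661+c[1],z0));print("pred",c,(p-[250,165])*13)
p=proj(S,(.5115,.164,.15));print((p-[250,165])*13, (proj(S,(.5115,.164,.174))-[250,165])*13)
E
```

```text
hub [0.4973616  0.15498054 0.1947    ] [0.49784338 0.18093273 0.1947    ] 88.9364884488902 0.025956667769041226 mid [0.49760249 0.16795663 0.1947    ]
shaft [0.50738477 0.16139814 0.15      ] [0.50677509 0.17615919 0.15      ] 92.365150634953 0.014773634793251491 mid [0.50707993 0.16877866 0.15      ]
collar [0.51345116 0.16876185] 0.0159929436833107
scene hub bottom corner [0.50076491 0.15773986 0.1947    ]
scene hub bottom corner [0.49924971 0.17998281 0.1947    ]
shaft top scene [0.51463607 0.16550138 0.174     ]
pred (-0.013, -0.013) [275.85895205 431.67284658]
pred (-0.013, 0.013) [173.2961882  350.56788756]
pred (0.013, -0.013) [402.58175699 360.32879336]
[308.65564134 567.98791888] [302.80960241 458.17102591]
```

The wrist and scene views agree that the hub must go about 3 mm in +x and turn about +2° relative to the shaft. I'll correct that and descend gently.

Emit:
{"api": "step_arm", "payload": {
  "series": [
    {"rotation":[0,0,0.01],"slide":[0.0035,0.001,0],"grip":0},
    {"rotation":[0,0,0.01],"slide":[0.0035,0.001,-0.008],"grip":0},
    {"rotation":[0,0,0.01],"slide":[0.0035,0.001,-0.016],"grip":0},
    {"rotation":[0,0,0.01],"slide":[0.0035,0.001,-0.021],"grip":0},
    {"rotation":[0,0,0.01],"slide":[0.0035,0.001,-0.024],"grip":0},
    {"rotation":[0,0,0.01],"slide":[0.0035,0.001,-0.026],"grip":0},
    {"rotation":[0,0,0.01],"slide":[0.0035,0.001,-0.027],"grip":0},
    {"rotation":[0,0,0.01],"slide":[0.0035,0.001,-0.028],"grip":0},
    {"rotation":[0,0,0.01],"slide":[0.0035,0.001,-0.028],"grip":0}
  ]
}}

```text
time_s: 7.0
position: [0.5139, 0.167, 0.2002]
tool_rot: [-0.021, 3.141, 0.0]
wrist_force: [-0.6, -0.5, -1.6]
finger_gap: 0.0229
```

Emit:
{"api": "step_arm", "payload": {
  "series": [
    {"rotation":[0,0,0],"slide":[0,0,-0.0015],"grip":0},
    {"rotation":[0,0,0],"slide":[0,0,-0.003],"grip":0},
    {"rotation":[0,0,0],"slide":[0,0,-0.004],"grip":0},
    {"rotation":[0,0,0],"slide":[0,0,-0.004],"grip":0}
  ]
}}

```text
time_s: 7.4
position: [0.514, 0.167, 0.1969]
tool_rot: [-0.021, 3.141, 0.0]
wrist_force: [2.2, 1.7, -0.9]
finger_gap: 0.0234
```

Emit:
{"api": "step_arm", "payload": {
  "series": [
    {"rotation":[0,0,0],"slide":[0,0,-0.002],"grip":0},
    {"rotation":[0,0,0],"slide":[0,0,-0.004],"grip":0},
    {"rotation":[0,0,0],"slide":[0,0,-0.006],"grip":0},
    {"rotation":[0,0,0],"slide":[0,0,-0.006],"grip":0}
  ]
}}

```text
time_s: 7.8
position: [0.5139, 0.167, 0.1919]
tool_rot: [-0.021, 3.141, 0.0]
wrist_force: [2.8, 1.1, -2.0]
finger_gap: 0.023
```

Emit:
{"api": "step_arm", "payload": {
  "series": [
    {"rotation":[0,0,0],"slide":[0.0006,0.0002,-0.002],"grip":0},
    {"rotation":[0,0,0],"slide":[0.0006,0.0002,-0.005],"grip":0},
    {"rotation":[0,0,0],"slide":[0.0006,0.0002,-0.008],"grip":0},
    {"rotation":[0,0,0],"slide":[0.0006,0.0002,-0.011],"grip":0},
    {"rotation":[0,0,0],"slide":[0.0006,0.0002,-0.013],"grip":0},
    {"rotation":[0,0,0],"slide":[0.0006,0.0002,-0.013],"grip":0}
  ]
}}

```text
time_s: 8.4
position: [0.5143, 0.1671, 0.1814]
tool_rot: [0.021, -3.141, -0.0]
wrist_force: [3.4, 1.6, -3.1]
finger_gap: 0.0227
```

Underside is at about 153 mm with no blocking. I'll feel for the collar in half-mm steps.

Emit:
{"api": "step_arm", "payload": {
  "series": [
    {"rotation":[0,0,0],"slide":[0.0004,0.0002,-0.001],"grip":0},
    {"rotation":[0,0,0],"slide":[0.0004,0.0002,-0.002],"grip":0},
    {"rotation":[0,0,0],"slide":[0.0004,0.0002,-0.003],"grip":0},
    {"rotation":[0,0,0],"slide":[0.0004,0.0002,-0.0035],"grip":0},
    {"rotation":[0,0,0],"slide":[0.0004,0.0002,-0.0035],"grip":0}
  ]
}}

```text
time_s: 8.9
position: [0.5146, 0.1672, 0.1788]
tool_rot: [0.021, -3.141, 0.0]
wrist_force: [2.5, 1.1, -1.5]
finger_gap: 0.0228
```

Emit:
{"api": "step_arm", "payload": {
  "series": [
    {"rotation":[0,0,0],"slide":[0.0004,0.0002,-0.0008],"grip":0},
    {"rotation":[0,0,0],"slide":[0.0004,0.0002,-0.0015],"grip":0},
    {"rotation":[0,0,0],"slide":[0.0004,0.0002,-0.002],"grip":0},
    {"rotation":[0,0,0],"slide":[0.0004,0.0002,-0.002],"grip":0}
  ]
}}

```text
time_s: 9.3
position: [0.5149, 0.1674, 0.1782]
tool_rot: [-0.021, 3.141, -0.0]
wrist_force: [-1.9, -0.8, 7.3]
finger_gap: 0.0228
```

Contact: 7 N upward at TCP z = 0.1782, i.e. underside at 150.0 mm, so it's on the collar. I'll release and rise.

Emit:
{"api": "step_arm", "payload": {
  "series": [
    {"rotation":[0,0,0],"slide":[0,0,0],"grip":0.3},
    {"rotation":[0,0,0],"slide":[0,0,0],"grip":0.45},
    {"rotation":[0,0,0],"slide":[0,0,0],"grip":0.6},
    {"rotation":[0,0,0],"slide":[0,0,0],"grip":0.6},
    {"rotation":[0,0,0],"slide":[0,0,0.02],"grip":0.6},
    {"rotation":[0,0,0],"slide":[0,0,0.06],"grip":0.6},
    {"rotation":[0,0,0],"slide":[0,0,0.1],"grip":0.6},
    {"rotation":[0,0,0],"slide":[0,0,0.1],"grip":0.6},
    {"rotation":[0,0,0],"slide":[0,0,0.1],"grip":0.6}
  ]
}}

```text
time_s: 10.2
position: [0.5149, 0.1674, 0.2572]
tool_rot: [-0.021, 3.141, 0.0]
wrist_force: [0.4, -0.2, -0.6]
finger_gap: 0.0513
```

```bash
python3 - <<'E'
from h import *
import pickle
W=imaging.camera_params("wrist");pickle.dump(W,open("w6.pkl","wb"))
im=imaging.read_camera("wrist");cv2.imwrite("pics/w6.png",im)
sc=imaging.read_camera("scene");cv2.imwrite("pics/s6.png",sc)
s=telemetry.sense();print(s["time_s"],s["q"],s["position"],s["wrist_force"],s["finger_gap"])
crop(im,220,180,420,480,2,"pics/w6c.png");crop(sc,220,150,330,270,5,"pics/s6c.png")
E
```

```text
10.3 [ 9.79187632e-02  3.28131662e-01  1.38921567e+00 -1.55670268e-05
  1.42647338e+00 -1.48614764e+00] [0.5145015  0.16739668 0.25605596] [ 0.1142526  0.4575779 -0.375771 ] 0.051601315412739455
```

View pics/w6.png

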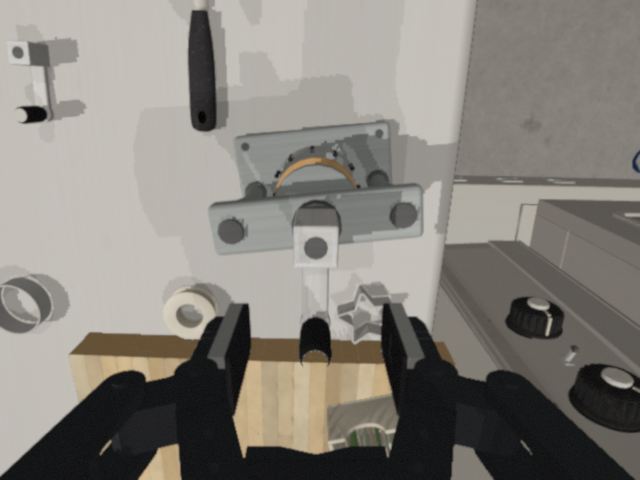

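View pics/s6c.png

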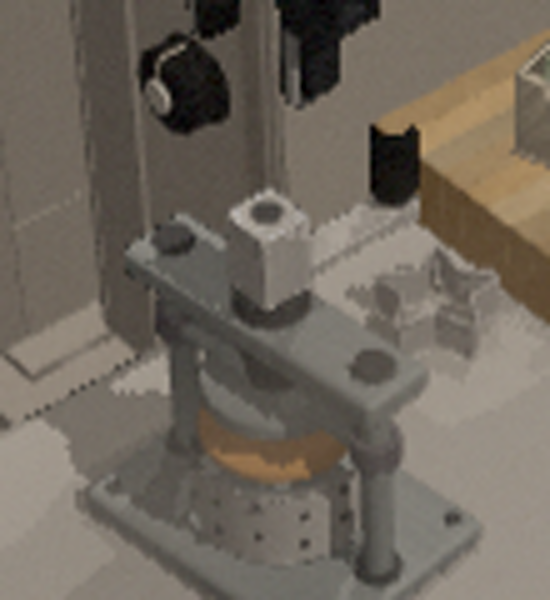

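The picture shows the crank seated on the collar, hub at wrist (316,247), knob at (315,340), arm pointing along +x. Before winding I'll check the oven's clearance by triangulating its near corner and knobs.

```bash
python3 - <<'E'
from h import *
import pickle
T=imaging.camera_params("top");S=imaging.camera_params("scene");W=pickle.load(open("w6.pkl","rb"))
print("corner",tri([ray(S,(237,63)),ray(T,(105,210))]))
for a in [(250,88),(254,130),(258,167)]:
  for b in [(133,195),(155,208)]:
    X=tri([ray(S,a),ray(T,b)]);print("knob",a,b,X.round(3),(proj(S,X)-a).round(1),(proj(T,X)-b).round(1))
# knob & hub of crank in wrist view
print(onz(W,(316,247),.19),onz(W,(316,356),.2))
E
```

```text
corner [0.54157012 0.30984838 0.42015319]
knob (250, 88) (133, 195) [0.574 0.305 0.353] [ 0.5 -0. ] [-0.4  0.5]
knob (250, 88) (155, 208) [0.543 0.256 0.388] [ 1.6 -0. ] [-1.3  1.7]
knob (254, 130) (133, 195) [0.622 0.373 0.189] [-0.9  0. ] [ 0.7 -0.9]
knob (254, 130) (155, 208) [0.58  0.31  0.243] [ 0.3 -0. ] [-0.2  0.2]
knob (258, 167) (133, 195) [0.676 0.451 0.004] [-2.4  0. ] [ 1.8 -2.1]
knob (258, 167) (155, 208) [0.621 0.368 0.082] [-1.1  0. ] [ 0.8 -1. ]
[0.51252106 0.16833146 0.19      ] [0.57887899 0.16921516 0.2       ]
```

View pics/top5.png

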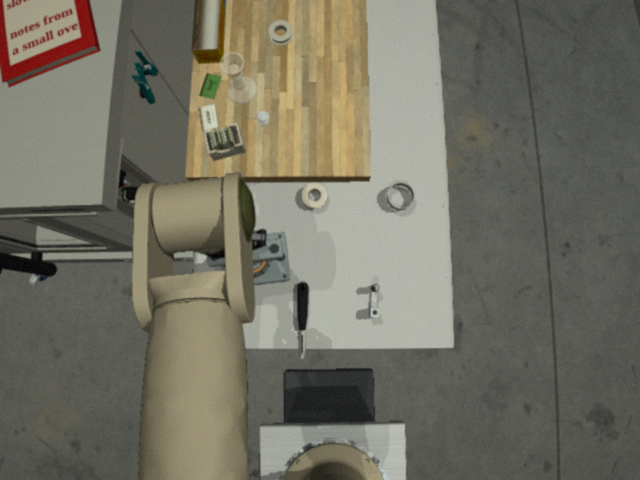

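View pics/s6.png

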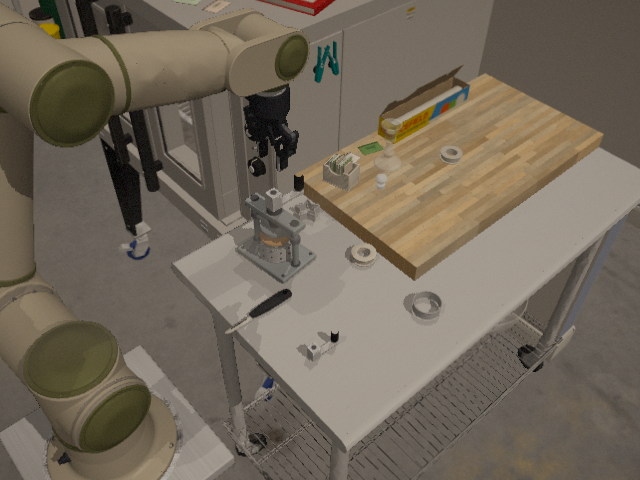

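The oven corner comes out at about (0.54, 0.31) with its top at 0.42 m, and its control knobs at y≈0.305. The arm's wrist fork is wide, so winding upright could brush the oven. I'll tilt the tool 15° about the jaw axis (the pads stay parallel to the knob) so that the wrist leans back toward the robot.

Emit:
{"api": "step_arm", "payload": {
  "series": [
    {"rotation":[0,-0.03,0],"slide":[0.03,0,0],"grip":0.6},
    {"rotation":[0,-0.06,0],"slide":[0.06,0.001,0],"grip":0.6},
    {"rotation":[0,-0.083,0],"slide":[0.08,0.001,0],"grip":0.6},
    {"rotation":[0,-0.083,0],"slide":[0.087,0.001,-0.01],"grip":0.6},
    {"rotation":[0,-0.083,0],"slide":[0.087,0.001,-0.02],"grip":0.6},
    {"rotation":[0,-0.083,0],"slide":[0.087,0.001,-0.02],"grip":0.6},
    {"rotation":[0,-0.083,0],"slide":[0.087,0.001,-0.02],"grip":0.6}
  ]
}}

```text
time_s: 11.0
position: [0.5842, 0.1682, 0.2408]
tool_rot: [-0.019, 2.883, -0.003]
wrist_force: [0.0, 0.2, -0.1]
finger_gap: 0.0512
```

```bash
python3 - <<'E'
from h import *
W=imaging.camera_params("wrist")
im=imaging.read_camera("wrist");cv2.imwrite("pics/w7.png",im)
s=telemetry.sense();print(s["time_s"],s["q"].round(3),s["position"],s["tool_rot"],s["wrist_force"],s["finger_gap"])
R=cv2.Rodrigues(s["tool_rot"])[0];print(R.round(3))
E
```

```text
11.05 [ 0.099  0.346  1.426 -0.028  1.111 -1.476] [0.58441521 0.16824063 0.24124699] [-1.90931928e-02  2.88155128e+00 -2.51922990e-03] [-0.12689021  0.38793773 -0.26675099] 0.051431468638966894
[[-0.966 -0.013  0.257]
 [-0.013  1.    -0.   ]
 [-0.257 -0.003 -0.966]]
```

View pics/w7.png

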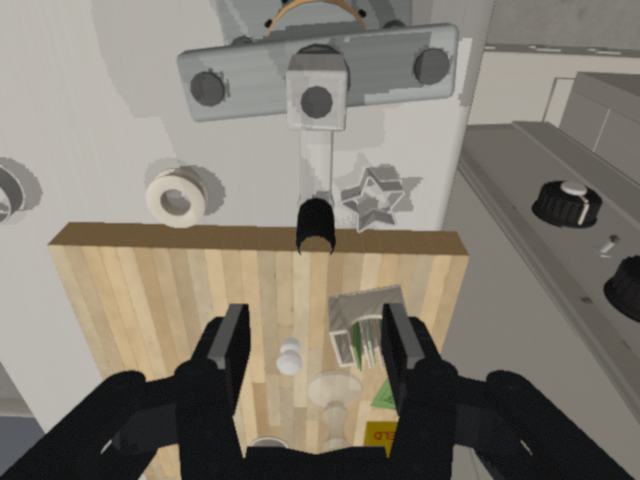

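The knob is at (316,225), centred between the fingers. I'll go down and close.

Emit:
{"api": "step_arm", "payload": {
  "series": [
    {"rotation":[0,0,0],"slide":[0,0,-0.02],"grip":0.55},
    {"rotation":[0,0,0],"slide":[0,0,-0.045],"grip":0.5},
    {"rotation":[0,0,0],"slide":[0,0,-0.06],"grip":0.5},
    {"rotation":[0,0,0],"slide":[0,0,-0.065],"grip":0.5},
    {"rotation":[0,0,0],"slide":[0,0,-0.065],"grip":0.35},
    {"rotation":[0,0,0],"slide":[0,0,-0.065],"grip":0.2},
    {"rotation":[0,0,0],"slide":[0,0,-0.065],"grip":0},
    {"rotation":[0,0,0],"slide":[0,0,-0.065],"grip":0},
    {"rotation":[0,0,0],"slide":[0,0,-0.065],"grip":0}
  ]
}}

```text
time_s: 11.95
position: [0.585, 0.1683, 0.1901]
tool_rot: [-0.019, 2.879, -0.002]
wrist_force: [2.1, -0.7, 1.9]
finger_gap: 0.01
```

```bash
python3 - <<'E'
from h import *
W=imaging.camera_params("wrist")
im=imaging.read_camera("wrist");cv2.imwrite("pics/w8.png",im)
s=telemetry.sense();print(s["time_s"],s["position"],s["wrist_force"],s["ft_torque"],s["finger_gap"])
E
```

```text
12.0 [0.58506318 0.16826131 0.19000462] [1.76924691 0.08202608 2.42049353] [ 0.02134909 -0.29165201  0.01500809] 0.010314346937885336
```

View pics/w8.png

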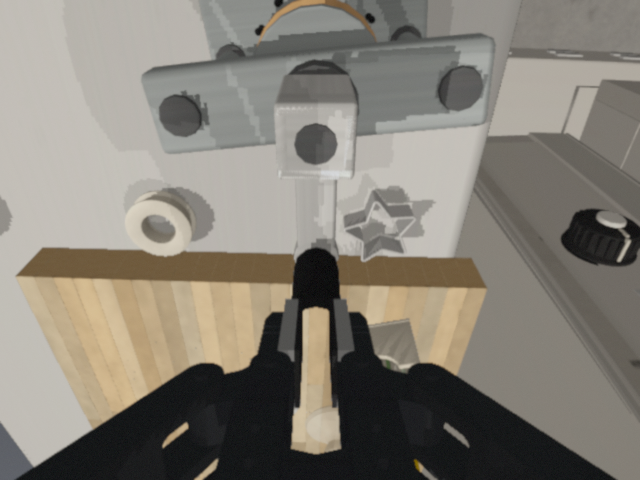

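```bash
python3 - <<'E'
from h import *
W=imaging.camera_params("wrist");s=telemetry.sense()
R=cv2.Rodrigues(s["tool_rot"])[0];p=s["position"]
for n,v in [("tcp",(0,0,0)),("tip",(0,0,.022)),("tip near edge",(.011,0,.022)),("tip far",(-.011,0,.022)),("grasp",(0,0,.003)),("near edge grasp",(.011,0,.003))]:
    X=p+R@np.array(v);print(n,X.round(4),proj(W,X).round(1))
for z in (.16,.182,.2): print("knob",z,proj(W,(.5847,.1683,z)).round(1),proj(W,(.5747,.1683,z)).round(1))
im=cv2.imread("pics/w8.png");crop(im,260,230,370,350,5,"pics/w8c.png")
sc=imaging.read_camera("scene");crop(sc,240,120,340,210,6,"pics/s8c.png")
E
```

```text
tcp [0.5851 0.1683 0.19  ] [314.1 308.1]
tip [0.5908 0.1683 0.1688] [314.2 285.3]
tip near edge [0.5802 0.1681 0.1659] [314.2 263.5]
tip far [0.6014 0.1684 0.1716] [314.3 306.2]
grasp [0.5858 0.1683 0.1871] [314.1 304.7]
near edge grasp [0.5752 0.1681 0.1843] [314.1 281.1]
knob 0.16 [314.6 263.6] [314.8 246.4]
knob 0.182 [314.3 294.6] [314.6 276.6]
knob 0.2 [314.1 325.1] [314.4 306.6]
```

View pics/w8c.png

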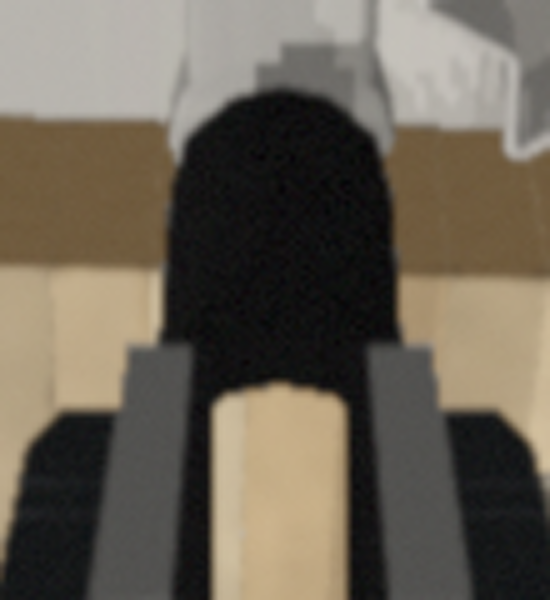

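View pics/s8c.png

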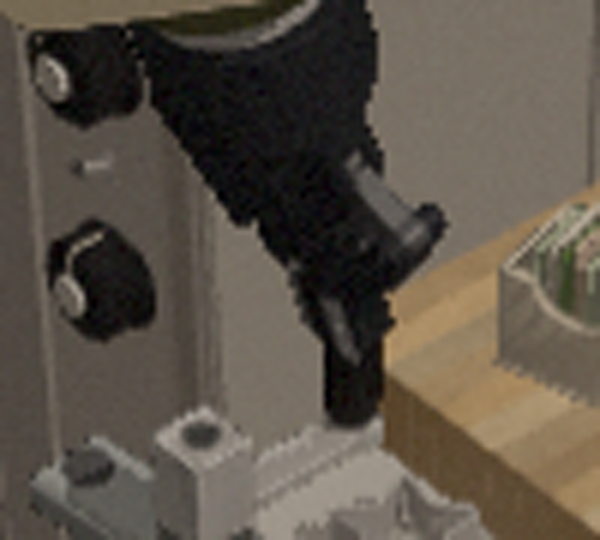

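```bash
python3 - <<'E'
from h import *
W=imaging.camera_params("wrist");S=imaging.camera_params("scene");s=telemetry.sense()
R=cv2.Rodrigues(s["tool_rot"])[0];p=s["position"]
for sc in [(298.5,180.5),(296,178),(300,179)]:
  for w in [(298.4,299),(286,299)]:
    X=tri([ray(W,w),ray(S,sc)]);print(w,sc,X.round(4),(proj(W,X)-w).round(1),(proj(S,X)-sc).round(1),"tool",(R.T@(X-p)).round(4))
for z in (.16,.2): print(((proj(S,(.5847,.1683,z))-[240,120])*6).round())
print(((proj(S,p+R@np.array([0,0,.022]))-[240,120])*6).round())
print(((proj(S,p+R@np.array([.011,-.01,.022]))-[240,120])*6).round())
im=cv2.imread("pics/s8c.png");cv2.imwrite("pics/s8d.png",cv2.resize(im[230:450,240:460],None,fx=3,fy=3))
E
```

```text
(298.4, 299) (298.5, 180.5) [0.5795 0.1618 0.1912] [0.1 1. ] [-0.1  0.2] tool [ 0.0052 -0.0064 -0.0026]
(286, 299) (298.5, 180.5) [0.5754 0.1572 0.1961] [0.1 1.7] [-0.1  0.3] tool [ 0.0079 -0.0109 -0.0084]
(298.4, 299) (296, 178) [0.5724 0.1624 0.2004] [0.3 3.9] [-0.3  0.6] tool [ 0.0096 -0.0058 -0.0134]
(286, 299) (296, 178) [0.5687 0.1581 0.2049] [0.4 4.6] [-0.4  0.7] tool [ 0.0121 -0.0101 -0.0187]
(298.4, 299) (300, 179) [0.5824 0.162  0.1912] [0.5 6.3] [-0.6  1.1] tool [ 0.0023 -0.0062 -0.0018]
(286, 299) (300, 179) [0.5783 0.1573 0.1961] [0.6 7.1] [-0.6  1.2] tool [ 0.0051 -0.0109 -0.0076]
[351. 416.]
[349. 330.]
[363. 390.]
[360. 422.]
```

View pics/s8d.png

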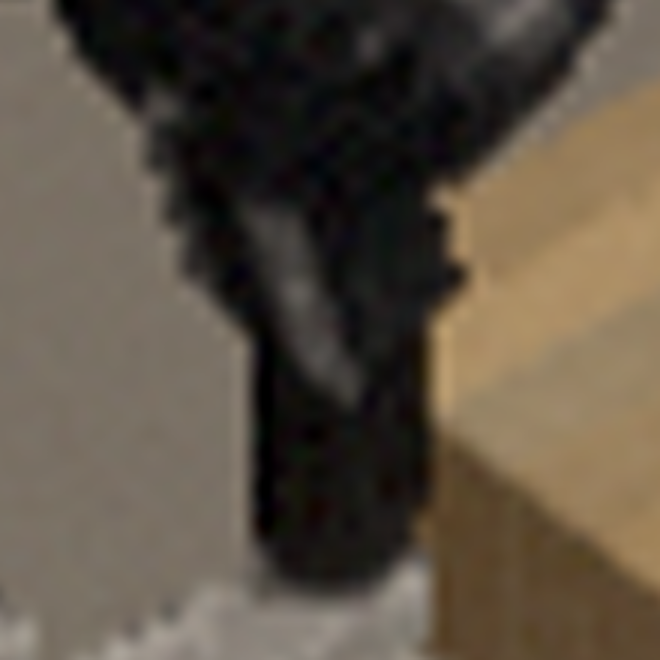

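The pads hold the upper part of the knob, which sits where predicted. The net wrist force is only ~2 N, so the grip is central. The finger gap reads 10 mm for a 21 mm knob, so I'll treat that reading with caution. Next I'll work out the circle increments: centre (0.5147, 0.1673), r = 70 mm, clockwise from +1°.

```bash
python3 - <<'E'
import numpy as np
for s in range(1,-359,-60):
    print(s,[[round(float(.07/.8*(np.cos(np.radians(s-5*i))-np.cos(np.radians(s)))),4),round(float(.07/.8*(np.sin(np.radians(s-5*i))-np.sin(np.radians(s)))),4)] for i in range(1,13)])
E
```

```text
1 [[-0.0002, -0.0076], [-0.0011, -0.0152], [-0.0026, -0.0227], [-0.0048, -0.03], [-0.0076, -0.0371], [-0.011, -0.0439], [-0.0149, -0.0505], [-0.0195, -0.0566], [-0.0245, -0.0623], [-0.0301, -0.0676], [-0.0361, -0.0723], [-0.0424, -0.0765]]
-59 [[-0.0067, -0.0036], [-0.0137, -0.0067], [-0.0209, -0.0091], [-0.0284, -0.0109], [-0.0359, -0.012], [-0.0435, -0.0125], [-0.0512, -0.0123], [-0.0588, -0.0114], [-0.0662, -0.0099], [-0.0736, -0.0077], [-0.0807, -0.0049], [-0.0875, -0.0015]]
-119 [[-0.0065, 0.004], [-0.0126, 0.0085], [-0.0184, 0.0136], [-0.0236, 0.0191], [-0.0284, 0.0251], [-0.0326, 0.0315], [-0.0362, 0.0382], [-0.0393, 0.0452], [-0.0417, 0.0524], [-0.0435, 0.0598], [-0.0446, 0.0674], [-0.0451, 0.075]]
-179 [[0.0002, 0.0076], [0.0011, 0.0152], [0.0026, 0.0227], [0.0048, 0.03], [0.0076, 0.0371], [0.011, 0.0439], [0.0149, 0.0505], [0.0195, 0.0566], [0.0245, 0.0623], [0.0301, 0.0676], [0.0361, 0.0723], [0.0424, 0.0765]]
-239 [[0.0067, 0.0036], [0.0137, 0.0067], [0.0209, 0.0091], [0.0284, 0.0109], [0.0359, 0.012], [0.0435, 0.0125], [0.0512, 0.0123], [0.0588, 0.0114], [0.0662, 0.0099], [0.0736, 0.0077], [0.0807, 0.0049], [0.0875, 0.0015]]
-299 [[0.0065, -0.004], [0.0126, -0.0085], [0.0184, -0.0136], [0.0236, -0.0191], [0.0284, -0.0251], [0.0326, -0.0315], [0.0362, -0.0382], [0.0393, -0.0452], [0.0417, -0.0524], [0.0435, -0.0598], [0.0446, -0.0674], [0.0451, -0.075]]
```

Start with a short 20° test.

Emit:
{"api": "step_arm", "payload": {
  "series": [
    {"rotation":[0,0,0],"slide":[-0.0002,-0.0076,0],"grip":0},
    {"rotation":[0,0,0],"slide":[-0.0011,-0.0152,0],"grip":0},
    {"rotation":[0,0,0],"slide":[-0.0026,-0.0227,0],"grip":0},
    {"rotation":[0,0,0],"slide":[-0.0048,-0.03,0],"grip":0}
  ]
}}

```text
time_s: 12.45
position: [0.5813, 0.1437, 0.19]
tool_rot: [-0.019, 2.879, -0.002]
wrist_force: [5.7, 2.6, 3.7]
finger_gap: 0.0099
```

```bash
python3 - <<'E'
from h import *
im=imaging.read_camera("wrist");cv2.imwrite("pics/w9.png",im)
s=telemetry.sense();print(s["time_s"],s["position"],s["wrist_force"],s["ft_torque"],s["finger_gap"])
E
```

```text
12.5 [0.58095908 0.14299266 0.18982817] [ 4.29790924 -0.20166718  5.26298871] [ 0.02236601 -0.77936165 -0.04775883] 0.009962715963291565
```

View pics/w9.png

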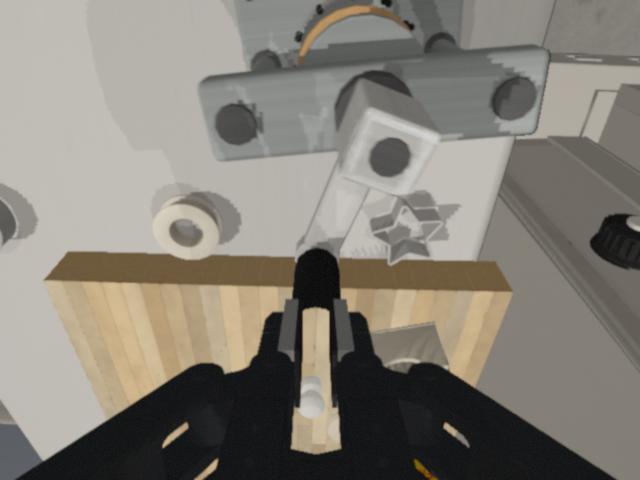

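The crank turns with the knob: the arm points from hub (390,157) to knob (317,272), with the grip unchanged. Continuing.

Emit:
{"api": "step_arm", "payload": {
  "series": [
    {"rotation":[0,0,0],"slide":[-0.0025,-0.0071,0],"grip":0},
    {"rotation":[0,0,0],"slide":[-0.0058,-0.0139,0],"grip":0},
    {"rotation":[0,0,0],"slide":[-0.0098,-0.0205,0],"grip":0},
    {"rotation":[0,0,0],"slide":[-0.0143,-0.0266,0],"grip":0},
    {"rotation":[0,0,0],"slide":[-0.0193,-0.0323,0],"grip":0},
    {"rotation":[0,0,0],"slide":[-0.0249,-0.0376,0],"grip":0},
    {"rotation":[0,0,0],"slide":[-0.0309,-0.0423,0],"grip":0},
    {"rotation":[0,0,0],"slide":[-0.0372,-0.0465,0],"grip":0}
  ]
}}

```text
time_s: 13.3
position: [0.5501, 0.1067, 0.1888]
tool_rot: [-0.019, 2.882, -0.003]
wrist_force: [0.2, -0.1, -0.9]
finger_gap: 0.0003
```

Emit:
{"api": "step_arm", "payload": {
  "series": [
    {"rotation":[0,0,0],"slide":[-0.0067,-0.0036,0],"grip":0},
    {"rotation":[0,0,0],"slide":[-0.0137,-0.0067,0],"grip":0},
    {"rotation":[0,0,0],"slide":[-0.0209,-0.0091,0],"grip":0},
    {"rotation":[0,0,0],"slide":[-0.0284,-0.0109,0],"grip":0},
    {"rotation":[0,0,0],"slide":[-0.0359,-0.012,0],"grip":0},
    {"rotation":[0,0,0],"slide":[-0.0435,-0.0125,0],"grip":0}
  ]
}}

```text
time_s: 13.9
position: [0.5156, 0.097, 0.1893]
tool_rot: [-0.019, 2.881, -0.002]
wrist_force: [0.1, 2.2, 0.2]
finger_gap: 0.0
```

```bash
python3 - <<'E'
from h import *
im=imaging.read_camera("wrist");cv2.imwrite("pics/w10.png",im)
s=telemetry.sense();print(s["time_s"],s["position"],s["wrist_force"],s["ft_torque"],s["finger_gap"])
E
```

```text
13.95 [0.51496287 0.09708683 0.18924263] [0.66991569 0.35262321 0.00216432] [-0.03300724  0.13151401 -0.02966713] 5.8432583290519094e-05
```

View pics/w10.png

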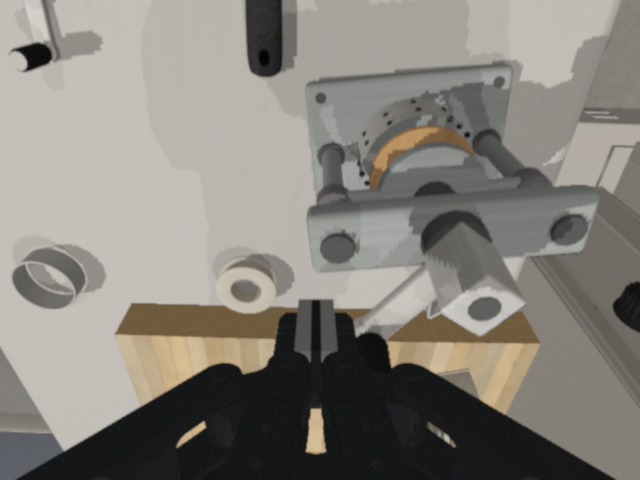

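The gap went to 0, so the fingers slipped off the knob at about -45°. The grip was only on its far edge. I'll look at where the tips and knob really are.

```bash
python3 - <<'E'
from h import *
W=imaging.camera_params("wrist");S=imaging.camera_params("scene");s=telemetry.sense()
R=cv2.Rodrigues(s["tool_rot"])[0];p=s["position"]
sc=imaging.read_camera("scene");cv2.imwrite("pics/s11.png",sc)
x0,y0=225,140
img=cv2.resize(sc[y0:y0+90,x0:x0+110],None,fx=7,fy=7,interpolation=cv2.INTER_CUBIC)
def m(X,c):
    q=(proj(S,X)-[x0,y0]+.5)*7;cv2.circle(img,tuple(int(v) for v in q),3,c,-1);return q
print("tip pred",m(p+R@[0,0,.022],(0,0,255)),"tcp",m(p,(0,255,0)))
print("edges",m(p+R@[.011,0,.022],(255,0,0)),m(p+R@[-.011,0,.022],(255,0,255)))
cv2.imwrite("pics/s11c.png",img)
print(s["position"],s["wrist_force"])
E
```

```text
tip pred [510.44839124 540.8091669 ] tcp [494.74350269 496.12440825]
edges [483.40581887 564.50992342] [537.36015293 517.22479715]
[0.51496287 0.09708683 0.18924263] [0.66991569 0.35262321 0.00216432]
```

View pics/s11c.png

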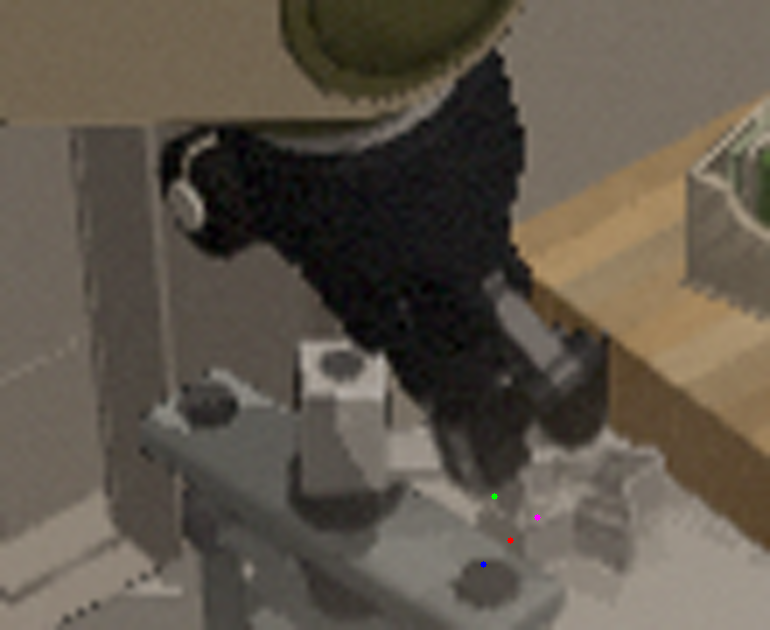

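```bash
python3 - <<'E'
from h import *
W=imaging.camera_params("wrist");S=imaging.camera_params("scene");s=telemetry.sense()
R=cv2.Rodrigues(s["tool_rot"])[0];p=s["position"]
for a in [(475,490),(465,493),(485,487)]:
    u=(225+a[0]/7-.5,140+a[1]/7-.5)
    for w in [(307,300),(298,300)]:
        X=tri([ray(W,w),ray(S,u)]);print(a,w,"tool",(R.T@(X-p)).round(4),(proj(W,X)-w).round(1),(proj(S,X)-u).round(1))
im=cv2.imread("pics/w10.png");crop(im,270,280,420,400,5,"pics/w10c.png")
# hub top in wrist: x,y check and hub top z from two views
print("hubtop",tri([ray(W,(486,307)),ray(S,(225+343/7-.5,140+364/7-.5))]))
E
```

```text
(475, 490) (307, 300) tool [ 0.0082 -0.0025 -0.0111] [0.6 3.3] [-0.3  0.6]
(475, 490) (298, 300) tool [ 0.0101 -0.0057 -0.0153] [0.7 4.2] [-0.3  0.7]
(465, 493) (307, 300) tool [ 0.0108 -0.0026 -0.014 ] [0.1 0.8] [-0.1  0.1]
(465, 493) (298, 300) tool [ 0.0126 -0.0057 -0.0181] [0.3 1.6] [-0.1  0.3]
(485, 487) (307, 300) tool [ 0.0056 -0.0024 -0.0082] [1.  5.8] [-0.5  1. ]
(485, 487) (298, 300) tool [ 0.0075 -0.0057 -0.0125] [1.1 6.7] [-0.5  1.2]
hubtop [0.51933217 0.17257815 0.18596977]
```

View pics/w10c.png

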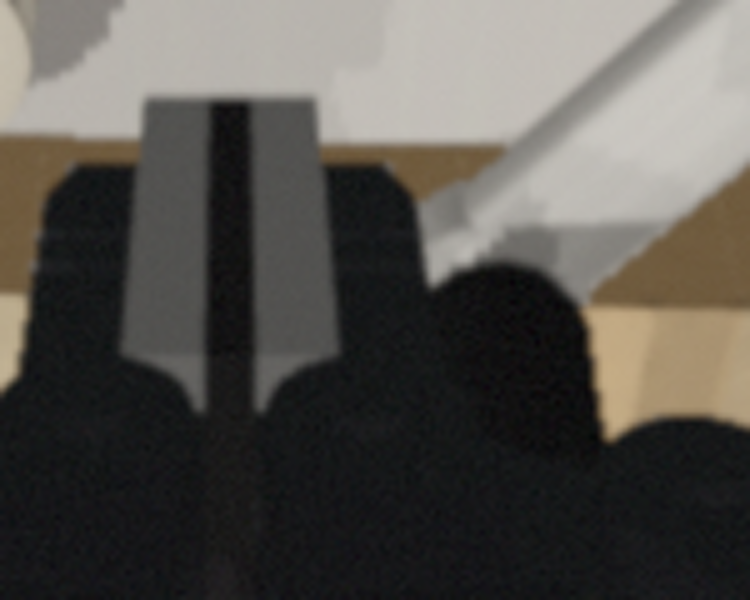

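```bash
python3 - <<'E'
from h import *
W=imaging.camera_params("wrist");S=imaging.camera_params("scene");s=telemetry.sense()
R=cv2.Rodrigues(s["tool_rot"])[0];p=s["position"]
for z in (-.05,-.06,-.07,-.08,-.09,-.1): print(z,[proj(W,p+R@[x,0,z]).round() for x in (.0,.038,.042)])
C=np.linalg.inv(np.r_[np.c_[R,p],[[0,0,0,1]]])@np.array(W["extrinsics"]);print(C.round(4))
for z in (.16,.2): print("knob",proj(W,(.5147+.07*np.cos(np.radians(-40)),.1673+.07*np.sin(np.radians(-40)),z)).round(),proj(S,(.564,.118,z)).round())
E
grep -n . /dev/null; python3 - <<'E'
import cv2
im=cv2.imread("pics/w1.png");cv2.imwrite("pics/w1d.png",im[290:480])
E
```

```text
-0.05 [array([314., 388.]), array([313., 273.]), array([313., 260.])]
-0.06 [array([314., 412.]), array([313., 290.]), array([313., 275.])]
-0.07 [array([313., 440.]), array([313., 309.]), array([313., 293.])]
-0.08 [array([313., 474.]), array([313., 334.]), array([313., 316.])]
-0.09 [array([313., 514.]), array([313., 364.]), array([312., 345.])]
-0.1 [array([313., 563.]), array([312., 404.]), array([312., 383.])]
[[-3.000e-04  9.469e-01  3.216e-01  8.270e-02]
 [ 1.000e+00  4.000e-04 -5.000e-04  5.000e-04]
 [-6.000e-04  3.216e-01 -9.469e-01 -1.510e-01]
 [ 0.000e+00  0.000e+00  0.000e+00  1.000e+00]]
knob [359. 342.] [307. 205.]
knob [366. 406.] [307. 191.]
```

View pics/w1d.png

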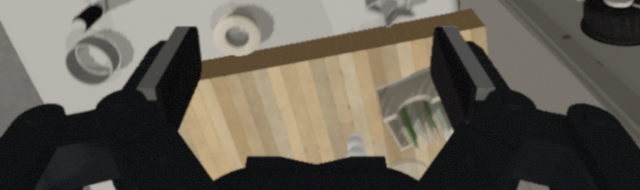

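```bash
python3 - <<'E'
from h import *
W=imaging.camera_params("wrist");s=telemetry.sense()
R=cv2.Rodrigues(s["tool_rot"])[0];p=s["position"]
for z in (-.04,-.03,-.02,-.014,-.008,0,.01,.022): print(z,"y.0425",proj(W,p+R@[.011,.0425,z]).round(),"y.013",proj(W,p+R@[.011,.0115,z]).round(),"y0",proj(W,p+R@[.011,.007,z]).round())
E
```

```text
-0.04 y.0425 [448. 338.] y.013 [350. 339.] y0 [336. 339.]
-0.03 y.0425 [439. 322.] y.013 [348. 322.] y0 [335. 322.]
-0.02 y.0425 [431. 308.] y.013 [346. 308.] y0 [333. 308.]
-0.014 y.0425 [427. 300.] y.013 [345. 300.] y0 [333. 300.]
-0.008 y.0425 [423. 293.] y.013 [344. 293.] y0 [332. 293.]
0 y.0425 [418. 284.] y.013 [342. 284.] y0 [331. 284.]
0.01 y.0425 [412. 274.] y.013 [341. 274.] y0 [330. 274.]
0.022 y.0425 [407. 264.] y.013 [339. 264.] y0 [329. 264.]
```

Measured from two views (the open and closed tip corners both agree), the fingertips really end about 14 mm *behind* the stated TCP when shut, about 36 mm short of the description. So I only pinched the knob's top rim. I'll rise, locate the knob, and regrip about 27 mm deeper, feeling carefully.

Emit:
{"api": "step_arm", "payload": {
  "series": [
    {"rotation":[0,0,0],"slide":[0,0,0.03],"grip":0},
    {"rotation":[0,0,0],"slide":[0,0,0.06],"grip":0.3},
    {"rotation":[0,0,0],"slide":[0.03,0,0.07],"grip":0.5},
    {"rotation":[0,0,0],"slide":[0.05,0.02,0.07],"grip":0.5},
    {"rotation":[0,0,0],"slide":[0.05,0.02,0.07],"grip":0.5},
    {"rotation":[0,0,0],"slide":[0.05,0.02,0.07],"grip":0.5}
  ]
}}

```text
time_s: 14.6
position: [0.5559, 0.1132, 0.2448]
tool_rot: [-0.02, 2.882, -0.003]
wrist_force: [0.1, 0.1, 0.3]
finger_gap: 0.0429
```

```bash
python3 - <<'E'
from h import *
import pickle
W=imaging.camera_params("wrist");pickle.dump(W,open("w12.pkl","wb"))
im=imaging.read_camera("wrist");cv2.imwrite("pics/w12.png",im)
sc=imaging.read_camera("scene");cv2.imwrite("pics/s12.png",sc);crop(sc,220,140,340,240,6,"pics/s12c.png")
s=telemetry.sense();print(s["time_s"],s["position"],s["wrist_force"],s["finger_gap"])
for ph in (-30,-35,-40,-45,-50):
    a=np.radians(ph);print(ph,[proj(W,(.5147+.07*np.cos(a),.1673+.07*np.sin(a),z)).round() for z in (.16,.2)],proj(S:=imaging.camera_params("scene"),(.5147+.07*np.cos(a),.1673+.07*np.sin(a),.16)).round())
E
```

```text
14.7 [0.55566377 0.11281811 0.24511015] [-0.33536287  0.21917681 -0.98098693] 0.04285872295901857
-30 [array([346., 236.]), array([350., 277.])] [306. 199.]
-35 [array([337., 231.]), array([341., 272.])] [307. 201.]
-40 [array([330., 226.]), array([332., 266.])] [307. 203.]
-45 [array([323., 220.]), array([323., 260.])] [307. 205.]
-50 [array([316., 213.]), array([316., 253.])] [306. 207.]
```

View pics/w12.png

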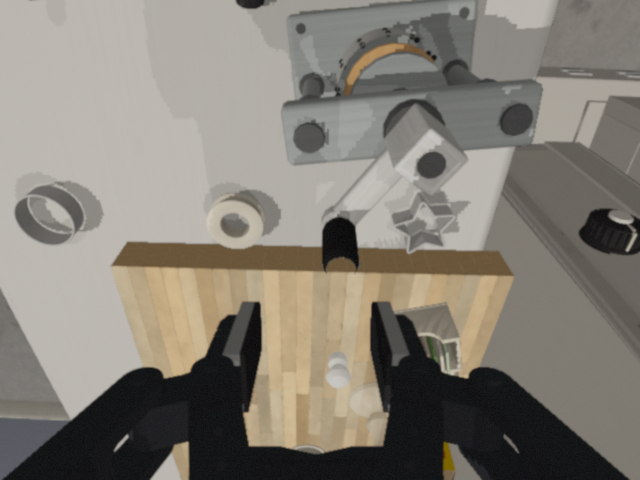

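View pics/s12c.png

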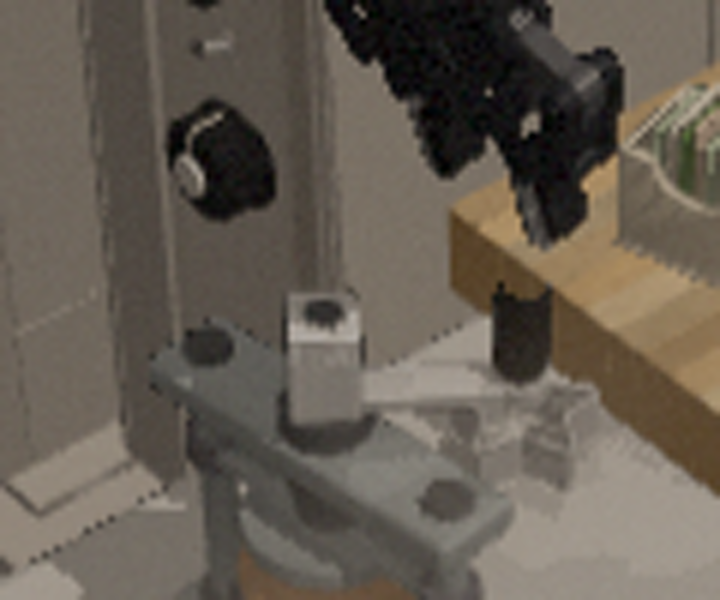

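The crank is still home on the collar. The knob is at wrist (340,247), i.e. an angle of ≈ -35.5°, at about (0.5717, 0.1267). I'll approach and then feel downward.

Emit:
{"api": "step_arm", "payload": {
  "series": [
    {"rotation":[0,0,0],"slide":[0.0279,0.0174,0],"grip":0.5},
    {"rotation":[0,0,0],"slide":[0.0279,0.0174,-0.03],"grip":0.5},
    {"rotation":[0,0,0],"slide":[0.0279,0.0174,-0.06],"grip":0.5},
    {"rotation":[0,0,0],"slide":[0.0279,0.0174,-0.075],"grip":0.5},
    {"rotation":[0,0,0],"slide":[0.0279,0.0174,-0.08],"grip":0.5},
    {"rotation":[0,0,0],"slide":[0.0279,0.0174,-0.08],"grip":0.5}
  ]
}}

```text
time_s: 15.3
position: [0.5785, 0.1268, 0.1817]
tool_rot: [-0.019, 2.88, -0.003]
wrist_force: [0.1, -0.1, 0.5]
finger_gap: 0.043
```

Emit:
{"api": "step_arm", "payload": {
  "series": [
    {"rotation":[0,0,0],"slide":[0,0,-0.006],"grip":0.5},
    {"rotation":[0,0,0],"slide":[0,0,-0.011],"grip":0.5},
    {"rotation":[0,0,0],"slide":[0,0,-0.014],"grip":0.5},
    {"rotation":[0,0,0],"slide":[0,0,-0.014],"grip":0.5}
  ]
}}

```text
time_s: 15.7
position: [0.5783, 0.127, 0.1699]
tool_rot: [-0.019, 2.881, -0.003]
wrist_force: [-0.3, -0.3, -0.8]
finger_gap: 0.0427
```

Emit:
{"api": "step_arm", "payload": {
  "series": [
    {"rotation":[0,0,0],"slide":[0,0,-0.004],"grip":0.5},
    {"rotation":[0,0,0],"slide":[0,0,-0.008],"grip":0.5},
    {"rotation":[0,0,0],"slide":[0,0,-0.011],"grip":0.5},
    {"rotation":[0,0,0],"slide":[0,0,-0.011],"grip":0.5}
  ]
}}

```text
time_s: 16.1
position: [0.5783, 0.1269, 0.1608]
tool_rot: [-0.019, 2.882, -0.003]
wrist_force: [-0.6, -0.7, 0.3]
finger_gap: 0.0427
```

```bash
python3 - <<'E'
from h import *
im=imaging.read_camera("wrist");cv2.imwrite("pics/w13.png",im)
sc=imaging.read_camera("scene");crop(sc,220,140,340,240,6,"pics/s13c.png")
s=telemetry.sense();print(s["time_s"],s["position"],s["wrist_force"],s["finger_gap"])
E
```

```text
16.2 [0.57849551 0.12696719 0.16130737] [ 0.43384184 -0.17140735 -0.16437769] 0.042820112266725344
```

View pics/w13.png

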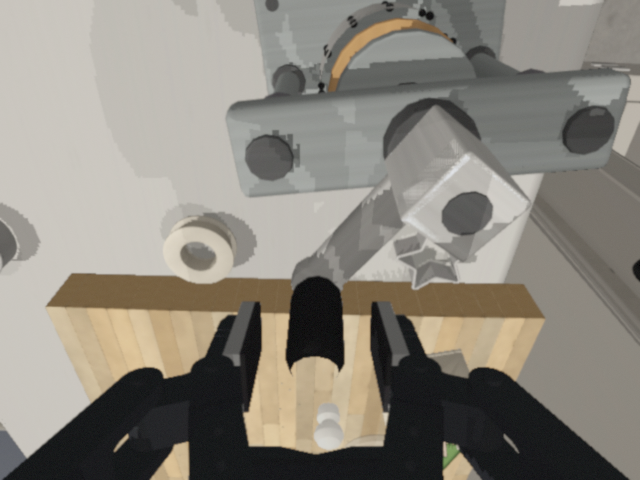

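View pics/s13c.png

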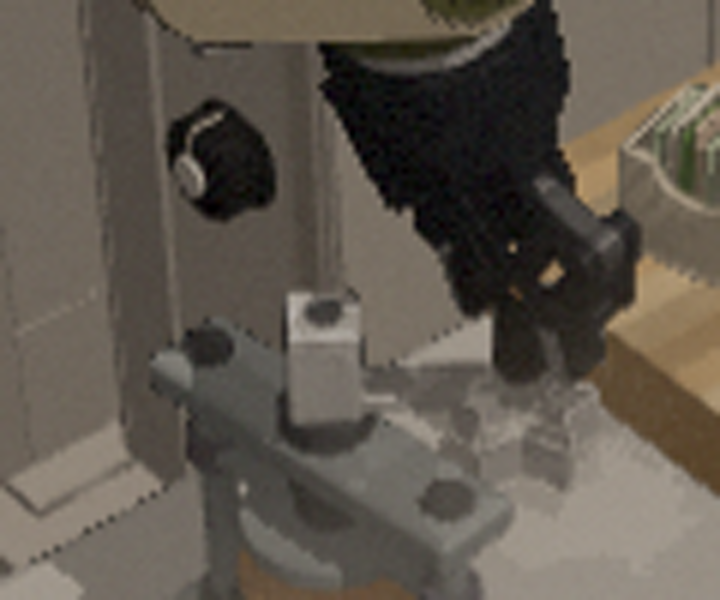

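No contact on the way down, and the knob, rows 275–370 at column 316, is now well between the pads. Closing.

Emit:
{"api": "step_arm", "payload": {
  "series": [
    {"rotation":[0,0,0],"slide":[0,0,0],"grip":0.35},
    {"rotation":[0,0,0],"slide":[0,0,0],"grip":0.2},
    {"rotation":[0,0,0],"slide":[0,0,0],"grip":0},
    {"rotation":[0,0,0],"slide":[0,0,0],"grip":0},
    {"rotation":[0,0,0],"slide":[0,0,0],"grip":0}
  ]
}}

```text
time_s: 16.7
position: [0.5786, 0.127, 0.1616]
tool_rot: [-0.019, 2.88, -0.002]
wrist_force: [-0.2, 0.6, 1.7]
finger_gap: 0.0194
```

```bash
python3 - <<'E'
from h import *
im=imaging.read_camera("wrist");cv2.imwrite("pics/w14.png",im[180:]);
s=telemetry.sense();print(s["time_s"],s["position"],s["wrist_force"],s["ft_torque"],s["finger_gap"])
E
```

```text
16.75 [0.57859713 0.12700318 0.16150714] [0.54829253 0.70249066 2.4529809 ] [ 0.14398456  0.07546389 -0.01775167] 0.019076672610348205
```

View pics/w14.png

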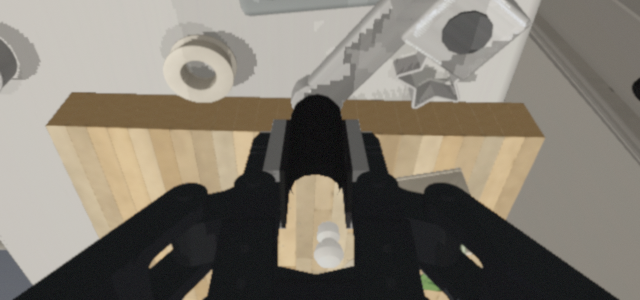

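The gap now reads 19 mm, a full-diameter grip. The circle increments now run from -35°.

```bash
python3 - <<'E'
import numpy as np
for s in range(-35,-395,-60):
    print(s,[[round(float(.07/.8*(np.cos(np.radians(s-5*i))-np.cos(np.radians(s)))),4),round(float(.07/.8*(np.sin(np.radians(s-5*i))-np.sin(np.radians(s)))),4)] for i in range(1,13)])
E
```

```text
-35 [[-0.0046, -0.0061], [-0.0098, -0.0117], [-0.0154, -0.0168], [-0.0215, -0.0215], [-0.0279, -0.0256], [-0.0347, -0.0291], [-0.0417, -0.032], [-0.049, -0.0343], [-0.0565, -0.036], [-0.064, -0.037], [-0.0717, -0.0373], [-0.0793, -0.037]]
-95 [[-0.0076, 0.001], [-0.015, 0.0026], [-0.0223, 0.0049], [-0.0294, 0.0079], [-0.0361, 0.0114], [-0.0426, 0.0155], [-0.0486, 0.0201], [-0.0542, 0.0253], [-0.0594, 0.0309], [-0.064, 0.037], [-0.0682, 0.0434], [-0.0717, 0.0502]]
-155 [[-0.0029, 0.0071], [-0.0052, 0.0143], [-0.0069, 0.0218], [-0.0079, 0.0294], [-0.0082, 0.037], [-0.0079, 0.0446], [-0.0069, 0.0522], [-0.0052, 0.0596], [-0.0029, 0.0669], [-0.0, 0.074], [0.0035, 0.0807], [0.0076, 0.0872]]
-215 [[0.0046, 0.0061], [0.0098, 0.0117], [0.0154, 0.0168], [0.0215, 0.0215], [0.0279, 0.0256], [0.0347, 0.0291], [0.0417, 0.032], [0.049, 0.0343], [0.0565, 0.036], [0.064, 0.037], [0.0717, 0.0373], [0.0793, 0.037]]
-275 [[0.0076, -0.001], [0.015, -0.0026], [0.0223, -0.0049], [0.0294, -0.0079], [0.0361, -0.0114], [0.0426, -0.0155], [0.0486, -0.0201], [0.0542, -0.0253], [0.0594, -0.0309], [0.064, -0.037], [0.0682, -0.0434], [0.0717, -0.0502]]
-335 [[0.0029, -0.0071], [0.0052, -0.0143], [0.0069, -0.0218], [0.0079, -0.0294], [0.0082, -0.037], [0.0079, -0.0446], [0.0069, -0.0522], [0.0052, -0.0596], [0.0029, -0.0669], [-0.0, -0.074], [-0.0035, -0.0807], [-0.0076, -0.0872]]
```

Emit:
{"api": "step_arm", "payload": {
  "series": [
    {"rotation":[0,0,0],"slide":[-0.0046,-0.0061,0],"grip":0},
    {"rotation":[0,0,0],"slide":[-0.0098,-0.0117,0],"grip":0},
    {"rotation":[0,0,0],"slide":[-0.0154,-0.0168,0],"grip":0},
    {"rotation":[0,0,0],"slide":[-0.0215,-0.0215,0],"grip":0},
    {"rotation":[0,0,0],"slide":[-0.0279,-0.0256,0],"grip":0},
    {"rotation":[0,0,0],"slide":[-0.0347,-0.0291,0],"grip":0},
    {"rotation":[0,0,0],"slide":[-0.0417,-0.032,0],"grip":0},
    {"rotation":[0,0,0],"slide":[-0.049,-0.0343,0],"grip":0},
    {"rotation":[0,0,0],"slide":[-0.0565,-0.036,0],"grip":0},
    {"rotation":[0,0,0],"slide":[-0.064,-0.037,0],"grip":0},
    {"rotation":[0,0,0],"slide":[-0.0717,-0.0373,0],"grip":0},
    {"rotation":[0,0,0],"slide":[-0.0793,-0.037,0],"grip":0}
  ]
}}

```text
time_s: 17.95
position: [0.5153, 0.0976, 0.1621]
tool_rot: [-0.018, 2.878, -0.001]
wrist_force: [2.8, 7.2, 6.0]
finger_gap: 0.019
```

```bash
python3 - <<'E'
from h import *
im=imaging.read_camera("wrist");cv2.imwrite("pics/w15.png",im)
s=telemetry.sense();print(s["time_s"],s["q"].round(2),s["position"],s["wrist_force"],s["ft_torque"],s["finger_gap"])
E
```

```text
18.0 [-0.04  0.24  1.79  0.02  0.85 -1.64] [0.51452893 0.09771095 0.16196608] [1.01807766 7.00327621 6.63524986] [ 1.32924731 -0.48197857  0.15038071] 0.01884512923012649
```

View pics/w15.png

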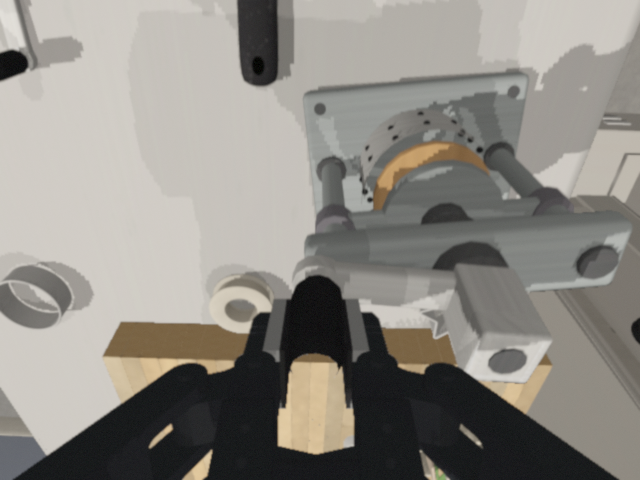

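Turning well: the grip held at 19 mm and there is a small inward pull of 7 N. I'll trim the centre by 0.5 mm and continue.

Emit:
{"api": "step_arm", "payload": {
  "series": [
    {"rotation":[0,0,0],"slide":[-0.0076,0.0015,0.0003],"grip":0},
    {"rotation":[0,0,0],"slide":[-0.015,0.0033,0.0003],"grip":0},
    {"rotation":[0,0,0],"slide":[-0.0223,0.0056,0.0003],"grip":0},
    {"rotation":[0,0,0],"slide":[-0.0294,0.0086,0.0003],"grip":0},
    {"rotation":[0,0,0],"slide":[-0.0361,0.0121,0.0003],"grip":0},
    {"rotation":[0,0,0],"slide":[-0.0426,0.0162,0.0003],"grip":0},
    {"rotation":[0,0,0],"slide":[-0.0486,0.0208,0.0003],"grip":0},
    {"rotation":[0,0,0],"slide":[-0.0542,0.026,0.0003],"grip":0},
    {"rotation":[0,0,0],"slide":[-0.0594,0.0316,0.0003],"grip":0},
    {"rotation":[0,0,0],"slide":[-0.064,0.0377,0.0003],"grip":0},
    {"rotation":[0,0,0],"slide":[-0.0682,0.0441,0.0003],"grip":0},
    {"rotation":[0,0,0],"slide":[-0.0717,0.0509,0.0003],"grip":0}
  ]
}}

```text
time_s: 19.2
position: [0.4579, 0.1372, 0.1623]
tool_rot: [-0.02, 2.879, -0.005]
wrist_force: [-0.7, -2.0, 8.3]
finger_gap: 0.0188
```

Emit:
{"api": "step_arm", "payload": {
  "series": [
    {"rotation":[0,0,0],"slide":[-0.0029,0.0071,0.0005],"grip":0},
    {"rotation":[0,0,0],"slide":[-0.0052,0.0143,0.0005],"grip":0},
    {"rotation":[0,0,0],"slide":[-0.0069,0.0218,0.0005],"grip":0},
    {"rotation":[0,0,0],"slide":[-0.0079,0.0294,0.0005],"grip":0},
    {"rotation":[0,0,0],"slide":[-0.0082,0.037,0.0005],"grip":0},
    {"rotation":[0,0,0],"slide":[-0.0079,0.0446,0.0005],"grip":0},
    {"rotation":[0,0,0],"slide":[-0.0069,0.0522,0.0005],"grip":0},
    {"rotation":[0,0,0],"slide":[-0.0052,0.0596,0.0005],"grip":0},
    {"rotation":[0,0,0],"slide":[-0.0029,0.0669,0.0005],"grip":0},
    {"rotation":[0,0,0],"slide":[0,0.074,0.0005],"grip":0},
    {"rotation":[0,0,0],"slide":[0.0035,0.0807,0.0005],"grip":0},
    {"rotation":[0,0,0],"slide":[0.0076,0.0872,0.0005],"grip":0}
  ]
}}

```text
time_s: 20.4
position: [0.4632, 0.2075, 0.1623]
tool_rot: [-0.021, 2.881, -0.005]
wrist_force: [-6.0, 0.7, 9.3]
finger_gap: 0.0192
```

```bash
python3 - <<'E'
from h import *
im=imaging.read_camera("scene");cv2.imwrite("pics/s16.png",im[0:300,150:450])
s=telemetry.sense();print(s["time_s"],s["q"].round(2),s["position"],s["wrist_force"],s["ft_torque"],s["finger_gap"])
E
```

```text
20.45 [ 0.22  0.21  1.82 -0.08  0.85 -1.32] [0.46378583 0.20800155 0.16245559] [-5.24174     1.76091073 10.93269062] [0.09968691 0.21547984 0.09775185] 0.018982287333811843
```

View pics/s16.png

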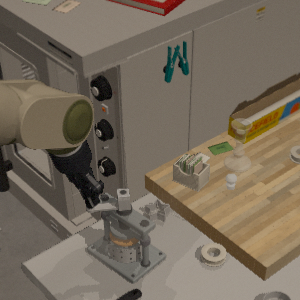

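Emit:
{"api": "step_arm", "payload": {
  "series": [
    {"rotation":[0,0,0],"slide":[0.0041,0.0061,0.001],"grip":0},
    {"rotation":[0,0,0],"slide":[0.0092,0.0117,0.001],"grip":0},
    {"rotation":[0,0,0],"slide":[0.0148,0.0168,0.001],"grip":0},
    {"rotation":[0,0,0],"slide":[0.0209,0.0215,0.001],"grip":0},
    {"rotation":[0,0,0],"slide":[0.0273,0.0256,0.001],"grip":0},
    {"rotation":[0,0,0],"slide":[0.0341,0.0291,0.001],"grip":0},
    {"rotation":[0,0,0],"slide":[0.0411,0.032,0.001],"grip":0},
    {"rotation":[0,0,0],"slide":[0.0484,0.0343,0.001],"grip":0},
    {"rotation":[0,0,0],"slide":[0.0559,0.036,0.001],"grip":0},
    {"rotation":[0,0,0],"slide":[0.0634,0.037,0.001],"grip":0},
    {"rotation":[0,0,0],"slide":[0.0711,0.0373,0.001],"grip":0},
    {"rotation":[0,0,0],"slide":[0.0787,0.037,0.001],"grip":0}
  ]
}}

```text
time_s: 21.65
position: [0.5265, 0.2376, 0.163]
tool_rot: [-0.02, 2.881, -0.002]
wrist_force: [-2.5, 6.1, 6.1]
finger_gap: 0.019
```

```bash
python3 - <<'E'
from h import *
im=imaging.read_camera("scene");cv2.imwrite("pics/s17.png",cv2.resize(im[30:250,180:380],None,fx=3,fy=3))
im=imaging.read_camera("wrist");cv2.imwrite("pics/w17.png",im)
s=telemetry.sense();print(s["time_s"],s["q"].round(2),s["position"],s["wrist_force"],s["ft_torque"],s["finger_gap"])
E
```

```text
21.75 [ 0.25  0.36  1.62 -0.08  0.91 -1.29] [0.52710256 0.23745093 0.16309449] [-0.38302642  6.5685927   5.33622082] [ 0.72541894 -0.1826677   0.22722758] 0.019271888966054047
```

View pics/s17.png

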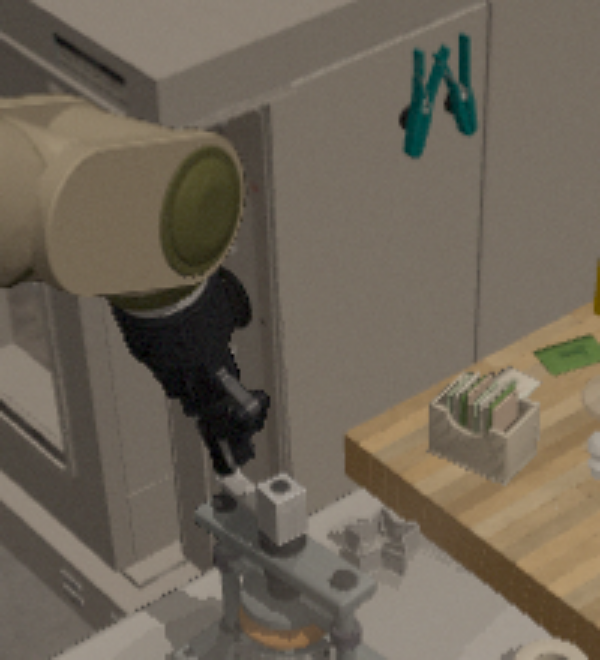

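View pics/w17.png

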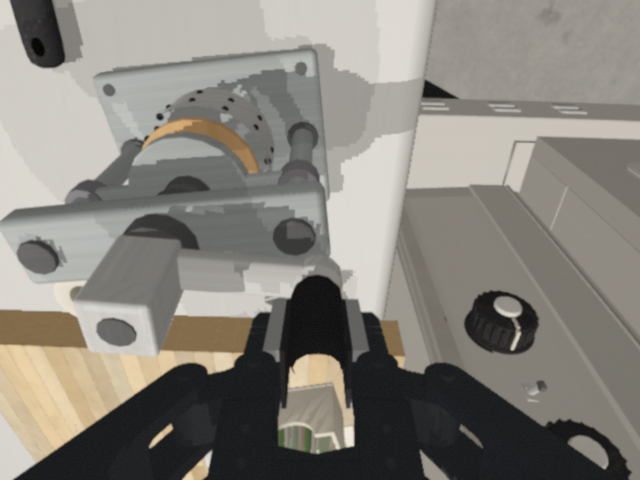

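The oven is clear. I'll trim the centre another +0.5 mm in y and continue.

Emit:
{"api": "step_arm", "payload": {
  "series": [
    {"rotation":[0,0,0],"slide":[0.0076,-0.0004,0.0003],"grip":0},
    {"rotation":[0,0,0],"slide":[0.015,-0.002,0.0003],"grip":0},
    {"rotation":[0,0,0],"slide":[0.0223,-0.0043,0.0003],"grip":0},
    {"rotation":[0,0,0],"slide":[0.0294,-0.0073,0.0003],"grip":0},
    {"rotation":[0,0,0],"slide":[0.0361,-0.0108,0.0003],"grip":0},
    {"rotation":[0,0,0],"slide":[0.0426,-0.0149,0.0003],"grip":0},
    {"rotation":[0,0,0],"slide":[0.0486,-0.0195,0.0003],"grip":0},
    {"rotation":[0,0,0],"slide":[0.0542,-0.0247,0.0003],"grip":0},
    {"rotation":[0,0,0],"slide":[0.0594,-0.0303,0.0003],"grip":0},
    {"rotation":[0,0,0],"slide":[0.064,-0.0364,0.0003],"grip":0},
    {"rotation":[0,0,0],"slide":[0.0682,-0.0428,0.0003],"grip":0},
    {"rotation":[0,0,0],"slide":[0.0717,-0.0496,0.0003],"grip":0}
  ]
}}

```text
time_s: 22.95
position: [0.5847, 0.1973, 0.1629]
tool_rot: [-0.019, 2.88, -0.002]
wrist_force: [2.0, 3.6, 1.4]
finger_gap: 0.0196
```

Emit:
{"api": "step_arm", "payload": {
  "series": [
    {"rotation":[0,0,0],"slide":[0.0029,-0.0071,0],"grip":0},
    {"rotation":[0,0,0],"slide":[0.0052,-0.0143,0],"grip":0},
    {"rotation":[0,0,0],"slide":[0.0069,-0.0218,0],"grip":0},
    {"rotation":[0,0,0],"slide":[0.0079,-0.0294,0],"grip":0},
    {"rotation":[0,0,0],"slide":[0.0082,-0.037,0],"grip":0},
    {"rotation":[0,0,0],"slide":[0.0079,-0.0446,0],"grip":0},
    {"rotation":[0,0,0],"slide":[0.0069,-0.0522,0],"grip":0},
    {"rotation":[0,0,0],"slide":[0.0052,-0.0596,0],"grip":0},
    {"rotation":[0,0,0],"slide":[0.0029,-0.0669,0],"grip":0},
    {"rotation":[0,0,0],"slide":[0,-0.074,0],"grip":0},
    {"rotation":[0,0,0],"slide":[-0.0035,-0.0807,0],"grip":0},
    {"rotation":[0,0,0],"slide":[-0.0076,-0.0872,0],"grip":0}
  ]
}}

```text
time_s: 24.15
position: [0.578, 0.1271, 0.1629]
tool_rot: [-0.019, 2.88, -0.004]
wrist_force: [4.2, 0.1, 0.1]
finger_gap: 0.0189
```

One turn is done and forces are small. Second turn.

Emit:
{"api": "step_arm", "payload": {
  "series": [
    {"rotation":[0,0,0],"slide":[-0.0043,-0.0061,0],"grip":0},
    {"rotation":[0,0,0],"slide":[-0.0095,-0.0117,0],"grip":0},
    {"rotation":[0,0,0],"slide":[-0.0151,-0.0168,0],"grip":0},
    {"rotation":[0,0,0],"slide":[-0.0212,-0.0215,0],"grip":0},
    {"rotation":[0,0,0],"slide":[-0.0276,-0.0256,0],"grip":0},
    {"rotation":[0,0,0],"slide":[-0.0344,-0.0291,0],"grip":0},
    {"rotation":[0,0,0],"slide":[-0.0414,-0.032,0],"grip":0},
    {"rotation":[0,0,0],"slide":[-0.0487,-0.0343,0],"grip":0},
    {"rotation":[0,0,0],"slide":[-0.0562,-0.036,0],"grip":0},
    {"rotation":[0,0,0],"slide":[-0.0637,-0.037,0],"grip":0},
    {"rotation":[0,0,0],"slide":[-0.0714,-0.0373,0],"grip":0},
    {"rotation":[0,0,0],"slide":[-0.079,-0.037,0],"grip":0}
  ]
}}

```text
time_s: 25.35
position: [0.5142, 0.0982, 0.163]
tool_rot: [-0.019, 2.881, -0.003]
wrist_force: [2.7, -3.6, 1.6]
finger_gap: 0.0191
```

Emit:
{"api": "step_arm", "payload": {
  "series": [
    {"rotation":[0,0,0],"slide":[-0.0076,0.001,0],"grip":0},
    {"rotation":[0,0,0],"slide":[-0.015,0.0026,0],"grip":0},
    {"rotation":[0,0,0],"slide":[-0.0223,0.0049,0],"grip":0},
    {"rotation":[0,0,0],"slide":[-0.0294,0.0079,0],"grip":0},
    {"rotation":[0,0,0],"slide":[-0.0361,0.0114,0],"grip":0},
    {"rotation":[0,0,0],"slide":[-0.0426,0.0155,0],"grip":0},
    {"rotation":[0,0,0],"slide":[-0.0486,0.0201,0],"grip":0},
    {"rotation":[0,0,0],"slide":[-0.0542,0.0253,0],"grip":0},
    {"rotation":[0,0,0],"slide":[-0.0594,0.0309,0],"grip":0},
    {"rotation":[0,0,0],"slide":[-0.064,0.037,0],"grip":0},
    {"rotation":[0,0,0],"slide":[-0.0682,0.0434,0],"grip":0},
    {"rotation":[0,0,0],"slide":[-0.0717,0.0502,0],"grip":0}
  ]
}}

```text
time_s: 26.55
position: [0.4572, 0.1391, 0.163]
tool_rot: [-0.019, 2.881, -0.002]
wrist_force: [0.1, -2.1, 3.6]
finger_gap: 0.0191
```

Emit:
{"api": "step_arm", "payload": {
  "series": [
    {"rotation":[0,0,0],"slide":[-0.0029,0.0071,0],"grip":0},
    {"rotation":[0,0,0],"slide":[-0.0052,0.0143,0],"grip":0},
    {"rotation":[0,0,0],"slide":[-0.0069,0.0218,0],"grip":0},
    {"rotation":[0,0,0],"slide":[-0.0079,0.0294,0],"grip":0},
    {"rotation":[0,0,0],"slide":[-0.0082,0.037,0],"grip":0},
    {"rotation":[0,0,0],"slide":[-0.0079,0.0446,0],"grip":0},
    {"rotation":[0,0,0],"slide":[-0.0069,0.0522,0],"grip":0},
    {"rotation":[0,0,0],"slide":[-0.0052,0.0596,0],"grip":0},
    {"rotation":[0,0,0],"slide":[-0.0029,0.0669,0],"grip":0},
    {"rotation":[0,0,0],"slide":[0,0.074,0],"grip":0},
    {"rotation":[0,0,0],"slide":[0.0035,0.0807,0],"grip":0},
    {"rotation":[0,0,0],"slide":[0.0076,0.0872,0],"grip":0}
  ]
}}

```text
time_s: 27.75
position: [0.4639, 0.2086, 0.163]
tool_rot: [-0.019, 2.881, -0.003]
wrist_force: [2.8, -5.4, 5.7]
finger_gap: 0.0192
```

Emit:
{"api": "step_arm", "payload": {
  "series": [
    {"rotation":[0,0,0],"slide":[0.0047,0.0059,0],"grip":0},
    {"rotation":[0,0,0],"slide":[0.0099,0.0115,0],"grip":0},
    {"rotation":[0,0,0],"slide":[0.0155,0.0166,0],"grip":0},
    {"rotation":[0,0,0],"slide":[0.0216,0.0213,0],"grip":0},
    {"rotation":[0,0,0],"slide":[0.028,0.0254,0],"grip":0},
    {"rotation":[0,0,0],"slide":[0.0348,0.0289,0],"grip":0},
    {"rotation":[0,0,0],"slide":[0.0418,0.0318,0],"grip":0},
    {"rotation":[0,0,0],"slide":[0.0491,0.0341,0],"grip":0},
    {"rotation":[0,0,0],"slide":[0.0566,0.0358,0],"grip":0},
    {"rotation":[0,0,0],"slide":[0.0641,0.0368,0],"grip":0},
    {"rotation":[0,0,0],"slide":[0.0718,0.0371,0],"grip":0},
    {"rotation":[0,0,0],"slide":[0.0794,0.0368,0],"grip":0}
  ]
}}

```text
time_s: 28.95
position: [0.5264, 0.2379, 0.1627]
tool_rot: [-0.019, 2.883, -0.003]
wrist_force: [-4.2, -3.7, 8.0]
finger_gap: 0.0191
```

Emit:
{"api": "step_arm", "payload": {
  "series": [
    {"rotation":[0,0,0],"slide":[0.0076,-0.001,0],"grip":0},
    {"rotation":[0,0,0],"slide":[0.015,-0.0026,0],"grip":0},
    {"rotation":[0,0,0],"slide":[0.0223,-0.0049,0],"grip":0},
    {"rotation":[0,0,0],"slide":[0.0294,-0.0079,0],"grip":0},
    {"rotation":[0,0,0],"slide":[0.0361,-0.0114,0],"grip":0},
    {"rotation":[0,0,0],"slide":[0.0426,-0.0155,0],"grip":0},
    {"rotation":[0,0,0],"slide":[0.0486,-0.0201,0],"grip":0},
    {"rotation":[0,0,0],"slide":[0.0542,-0.0253,0],"grip":0},
    {"rotation":[0,0,0],"slide":[0.0594,-0.0309,0],"grip":0},
    {"rotation":[0,0,0],"slide":[0.064,-0.037,0],"grip":0},
    {"rotation":[0,0,0],"slide":[0.0682,-0.0434,0],"grip":0},
    {"rotation":[0,0,0],"slide":[0.0717,-0.0502,0],"grip":0}
  ]
}}

```text
time_s: 30.15
position: [0.5846, 0.1977, 0.1628]
tool_rot: [-0.019, 2.881, -0.001]
wrist_force: [1.2, 4.4, 2.0]
finger_gap: 0.0194
```

```bash
python3 - <<'E'
from h import *
im=imaging.read_camera("scene");cv2.imwrite("pics/s20.png",cv2.resize(im[170:290,220:340],None,fx=5,fy=5,interpolation=2))
im=imaging.read_camera("wrist");cv2.imwrite("pics/w20.png",im)
s=telemetry.sense();print(s["time_s"],s["position"],s["wrist_force"],s["ft_torque"],s["finger_gap"])
for st in (-335,-365):
    print(st,[[round(float(.07/.8*(np.cos(np.radians(st-5*i))-np.cos(np.radians(st)))),4),round(float(.07/.8*(np.sin(np.radians(st-5*i))-np.sin(np.radians(st)))),4)] for i in range(1,7)])
E
```

```text
30.25 [0.58491126 0.19687371 0.16280895] [3.33502491 2.02568097 1.16347097] [ 0.24583639 -0.49456734  0.12938427] 0.01909486415024786
-335 [[0.0029, -0.0071], [0.0052, -0.0143], [0.0069, -0.0218], [0.0079, -0.0294], [0.0082, -0.037], [0.0079, -0.0446]]
-365 [[-0.001, -0.0076], [-0.0026, -0.015], [-0.0049, -0.0223], [-0.0079, -0.0294], [-0.0114, -0.0361], [-0.0155, -0.0426]]
```

View pics/s20.png

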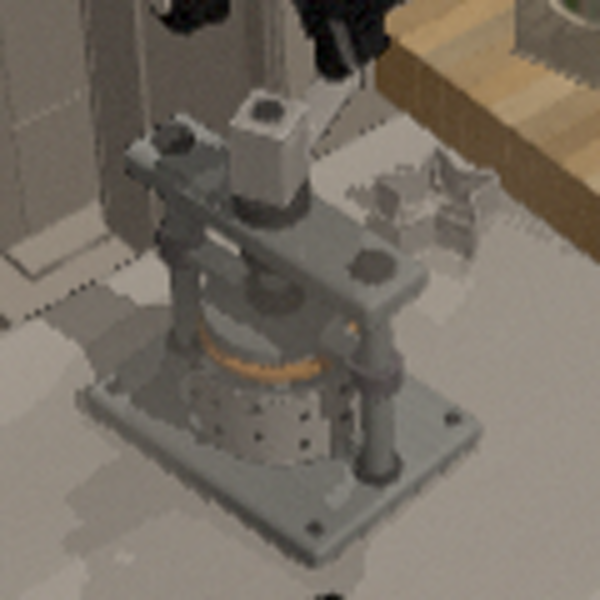

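View pics/w20.png

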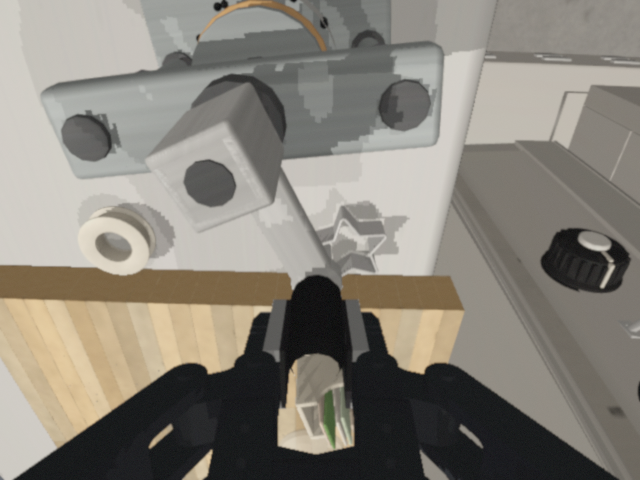

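The plate has come down close to the follower, with only a thin gap left in the scene crop at (265,375). From here I take small steps and watch the tangential force.

Emit:
{"api": "step_arm", "payload": {
  "series": [
    {"rotation":[0,0,0],"slide":[0.0029,-0.0071,0],"grip":0},
    {"rotation":[0,0,0],"slide":[0.0052,-0.0143,0],"grip":0},
    {"rotation":[0,0,0],"slide":[0.0069,-0.0218,0],"grip":0},
    {"rotation":[0,0,0],"slide":[0.0069,-0.0218,0],"grip":0}
  ]
}}

```text
time_s: 30.65
position: [0.5902, 0.1794, 0.1628]
tool_rot: [-0.018, 2.881, -0.003]
wrist_force: [4.2, 0.8, 0.1]
finger_gap: 0.0191
```

Emit:
{"api": "step_arm", "payload": {
  "series": [
    {"rotation":[0,0,0],"slide":[0.001,-0.0076,0],"grip":0},
    {"rotation":[0,0,0],"slide":[0.0013,-0.0152,0],"grip":0},
    {"rotation":[0,0,0],"slide":[0.0013,-0.0152,0],"grip":0}
  ]
}}

```text
time_s: 30.95
position: [0.5911, 0.1675, 0.1629]
tool_rot: [-0.018, 2.881, -0.003]
wrist_force: [4.9, 0.8, -0.9]
finger_gap: 0.0189
```

Emit:
{"api": "step_arm", "payload": {
  "series": [
    {"rotation":[0,0,0],"slide":[-0.0003,-0.0076,0],"grip":0},
    {"rotation":[0,0,0],"slide":[-0.0013,-0.0152,0],"grip":0},
    {"rotation":[0,0,0],"slide":[-0.0013,-0.0152,0],"grip":0}
  ]
}}

```text
time_s: 31.25
position: [0.59, 0.1554, 0.1629]
tool_rot: [-0.018, 2.881, -0.004]
wrist_force: [4.7, -0.6, -0.6]
finger_gap: 0.0192
```

Emit:
{"api": "step_arm", "payload": {
  "series": [
    {"rotation":[0,0,0],"slide":[-0.0016,-0.0075,0],"grip":0},
    {"rotation":[0,0,0],"slide":[-0.0039,-0.0147,0],"grip":0},
    {"rotation":[0,0,0],"slide":[-0.0039,-0.0147,0],"grip":0}
  ]
}}

```text
time_s: 31.55
position: [0.5868, 0.1437, 0.1629]
tool_rot: [-0.019, 2.881, -0.004]
wrist_force: [4.6, -0.9, -1.4]
finger_gap: 0.0189
```

Emit:
{"api": "step_arm", "payload": {
  "series": [
    {"rotation":[0,0,0],"slide":[-0.0029,-0.0071,0],"grip":0},
    {"rotation":[0,0,0],"slide":[-0.0064,-0.0138,0],"grip":0},
    {"rotation":[0,0,0],"slide":[-0.0064,-0.0138,0],"grip":0}
  ]
}}

```text
time_s: 31.85
position: [0.5816, 0.1327, 0.1629]
tool_rot: [-0.019, 2.881, -0.004]
wrist_force: [4.3, -2.0, -1.3]
finger_gap: 0.0189
```

Emit:
{"api": "step_arm", "payload": {
  "series": [
    {"rotation":[0,0,0],"slide":[-0.0041,-0.0064,0],"grip":0},
    {"rotation":[0,0,0],"slide":[-0.0087,-0.0125,0],"grip":0},
    {"rotation":[0,0,0],"slide":[-0.0087,-0.0125,0],"grip":0}
  ]
}}

```text
time_s: 32.15
position: [0.5745, 0.1227, 0.1629]
tool_rot: [-0.019, 2.881, -0.004]
wrist_force: [4.2, -2.3, -0.4]
finger_gap: 0.0191
```

```bash
python3 - <<'E'
from h import *
im=imaging.read_camera("scene");cv2.imwrite("pics/s21.png",cv2.resize(im[205:275,230:320],None,fx=8,fy=8,interpolation=2))
s=telemetry.sense();print(s["time_s"],s["position"],s["wrist_force"],s["ft_torque"],s["finger_gap"])
E
```

```text
32.2 [0.57464018 0.12283125 0.16288398] [ 3.67352725 -3.32816413 -0.04590099] [-0.59862597 -0.6558547  -0.08989632] 0.01897656435107698
```

View pics/s21.png

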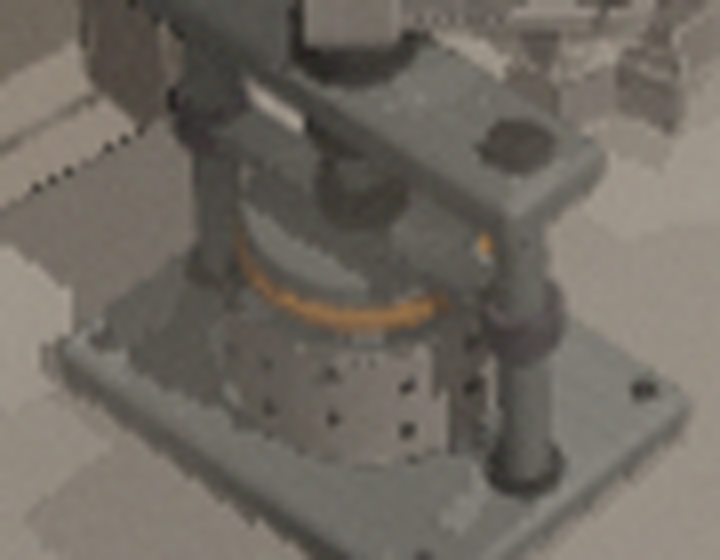

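Emit:
{"api": "step_arm", "payload": {
  "series": [
    {"rotation":[0,0,0],"slide":[-0.0052,-0.0056,0],"grip":0},
    {"rotation":[0,0,0],"slide":[-0.0108,-0.0108,0],"grip":0},
    {"rotation":[0,0,0],"slide":[-0.0108,-0.0108,0],"grip":0}
  ]
}}

```text
time_s: 32.5
position: [0.5658, 0.1141, 0.1629]
tool_rot: [-0.019, 2.881, -0.004]
wrist_force: [4.4, -3.3, -0.1]
finger_gap: 0.0188
```

Emit:
{"api": "step_arm", "payload": {
  "series": [
    {"rotation":[0,0,0],"slide":[-0.0061,-0.0047,0],"grip":0},
    {"rotation":[0,0,0],"slide":[-0.0125,-0.0087,0],"grip":0},
    {"rotation":[0,0,0],"slide":[-0.0125,-0.0087,0],"grip":0}
  ]
}}

```text
time_s: 32.8
position: [0.5558, 0.1071, 0.163]
tool_rot: [-0.019, 2.881, -0.004]
wrist_force: [2.5, -4.8, 0.7]
finger_gap: 0.0189
```

Emit:
{"api": "step_arm", "payload": {
  "series": [
    {"rotation":[0,0,0],"slide":[-0.0067,-0.0038,0],"grip":0},
    {"rotation":[0,0,0],"slide":[-0.0137,-0.0068,0],"grip":0},
    {"rotation":[0,0,0],"slide":[-0.0137,-0.0068,0],"grip":0}
  ]
}}

```text
time_s: 33.1
position: [0.5444, 0.1019, 0.1629]
tool_rot: [-0.019, 2.882, -0.003]
wrist_force: [1.5, -2.7, 0.9]
finger_gap: 0.0196
```

Emit:
{"api": "step_arm", "payload": {
  "series": [
    {"rotation":[0,0,0],"slide":[-0.0073,-0.0023,0],"grip":0},
    {"rotation":[0,0,0],"slide":[-0.0147,-0.0039,0],"grip":0},
    {"rotation":[0,0,0],"slide":[-0.0147,-0.0039,0],"grip":0}
  ]
}}

```text
time_s: 33.4
position: [0.5325, 0.0988, 0.163]
tool_rot: [-0.019, 2.882, -0.003]
wrist_force: [1.1, -2.1, 1.5]
finger_gap: 0.0193
```

Emit:
{"api": "step_arm", "payload": {
  "series": [
    {"rotation":[0,0,0],"slide":[-0.0076,-0.001,0],"grip":0},
    {"rotation":[0,0,0],"slide":[-0.0076,-0.001,0],"grip":0}
  ]
}}

```text
time_s: 33.6
position: [0.5266, 0.0981, 0.163]
tool_rot: [-0.019, 2.881, -0.003]
wrist_force: [0.4, -3.3, 0.5]
finger_gap: 0.0195
```

```bash
python3 - <<'E'
from h import *
im=imaging.read_camera("scene");cv2.imwrite("pics/s22.png",cv2.resize(im[205:275,230:320],None,fx=8,fy=8,interpolation=2))
im=imaging.read_camera("wrist");cv2.imwrite("pics/w22.png",im)
s=telemetry.sense();print(s["time_s"],s["position"],s["wrist_force"],s["ft_torque"],s["finger_gap"])
E
```

```text
33.7 [0.52693091 0.09807067 0.16293638] [ 0.31236379 -3.1685261   2.14145818] [-0.43455031 -0.03534899 -0.05792033] 0.01888073267684195
```

View pics/s22.png

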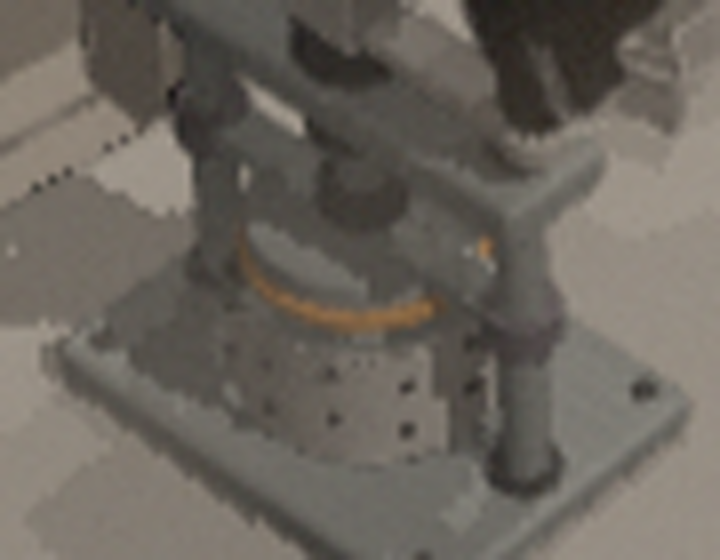

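View pics/w22.png

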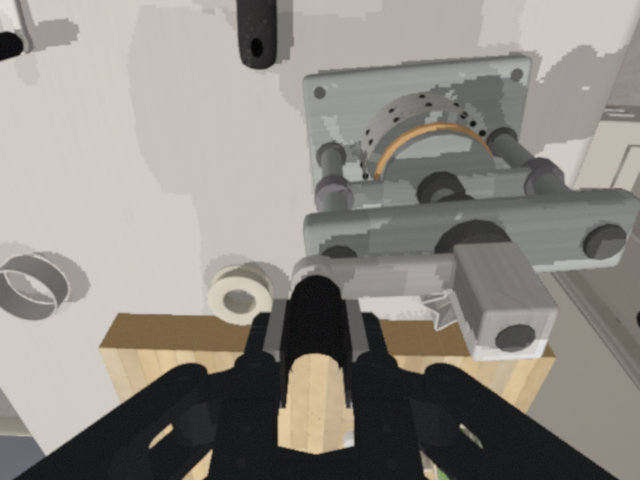

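Emit:
{"api": "step_arm", "payload": {
  "series": [
    {"rotation":[0,0,0],"slide":[-0.0076,-0.0003,0],"grip":0},
    {"rotation":[0,0,0],"slide":[-0.0076,-0.0003,0],"grip":0}
  ]
}}

```text
time_s: 33.9
position: [0.5206, 0.0979, 0.163]
tool_rot: [-0.019, 2.881, -0.003]
wrist_force: [0.3, -2.5, 1.0]
finger_gap: 0.0193
```

Emit:
{"api": "step_arm", "payload": {
  "series": [
    {"rotation":[0,0,0],"slide":[-0.0076,0.0003,0],"grip":0},
    {"rotation":[0,0,0],"slide":[-0.0076,0.0003,0],"grip":0}
  ]
}}

```text
time_s: 34.1
position: [0.5153, 0.0981, 0.1633]
tool_rot: [-0.019, 2.879, -0.003]
wrist_force: [6.0, -1.6, -0.1]
finger_gap: 0.0194
```

Resistance jumped from 0.3 to 6 N in 5°. I'll hold and re-read before going any further.

Emit:
{"api": "step_arm", "payload": {
  "series": [
    {"rotation":[0,0,0],"slide":[0,0,0],"grip":0},
    {"rotation":[0,0,0],"slide":[0,0,0],"grip":0}
  ]
}}

```text
time_s: 34.3
position: [0.5155, 0.0981, 0.1632]
tool_rot: [-0.019, 2.879, -0.003]
wrist_force: [6.2, -1.9, 0.3]
finger_gap: 0.0191
```

Emit:
{"api": "step_arm", "payload": {
  "series": [
    {"rotation":[0,0,0],"slide":[-0.0038,0.0003,0],"grip":0},
    {"rotation":[0,0,0],"slide":[-0.0038,0.0003,0],"grip":0}
  ]
}}

```text
time_s: 34.5
position: [0.513, 0.0983, 0.1635]
tool_rot: [-0.019, 2.877, -0.003]
wrist_force: [8.0, -0.9, -2.1]
finger_gap: 0.019
```

It's sustained and rising at about 5 N per 10°, so the plate has bitten. I'll stop here, ease the arm's push, open and rise straight up.

Emit:
{"api": "step_arm", "payload": {
  "series": [
    {"rotation":[0,0,0],"slide":[0.0015,0,0],"grip":0},
    {"rotation":[0,0,0],"slide":[0.0015,0,0],"grip":0.2},
    {"rotation":[0,0,0],"slide":[0.0015,0,0],"grip":0.4},
    {"rotation":[0,0,0],"slide":[0.0015,0,0],"grip":0.5},
    {"rotation":[0,0,0],"slide":[0.0015,0,0],"grip":0.5},
    {"rotation":[0,0,0],"slide":[0.0015,0,0.02],"grip":0.5},
    {"rotation":[0,0,0],"slide":[0.0015,0,0.05],"grip":0.5},
    {"rotation":[0,0,0],"slide":[0.0015,0,0.09],"grip":0.5},
    {"rotation":[0,0,0],"slide":[0.0015,0,0.13],"grip":0.5},
    {"rotation":[0,0,0],"slide":[0.0015,0,0.16],"grip":0.5},
    {"rotation":[0,0,0],"slide":[0.0015,0,0.16],"grip":0.5}
  ]
}}

```text
time_s: 35.6
position: [0.514, 0.0985, 0.2942]
tool_rot: [-0.019, 2.875, -0.003]
wrist_force: [0.0, 0.1, 0.2]
finger_gap: 0.0427
```

```bash
python3 - <<'E'
from h import *
im=imaging.read_camera("scene");cv2.imwrite("pics/s23.png",im);crop(im,220,150,340,270,5,"pics/s23c.png")
im=imaging.read_camera("wrist");cv2.imwrite("pics/w23.png",im)
s=telemetry.sense();print(s["time_s"],s["position"],s["wrist_force"],s["finger_gap"])
E
```

```text
35.7 [0.51290747 0.09843623 0.29049187] [-0.58853984 -0.16321832 -0.54528372] 0.04301148403054869
```

View pics/s23c.png

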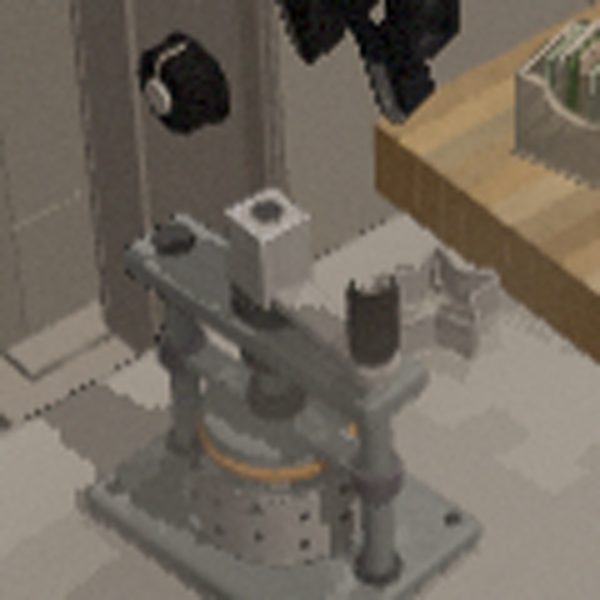

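View pics/w23.png

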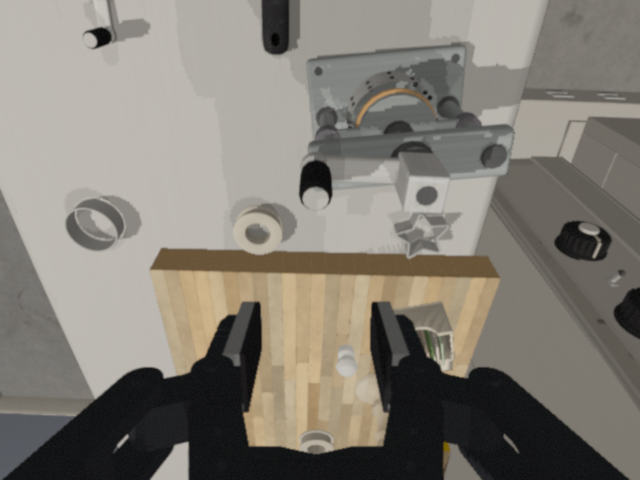

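```bash
python3 - <<'E'
import cv2,numpy as np
a=cv2.imread("pics/scene0.png").astype(int);b=cv2.imread("pics/s23.png").astype(int)
for n,(x,y,r) in dict(star=(306,210,14),tape=(362,256,16),ring=(427,305,18),peeler=(262,310,30),small=(322,345,20)).items():
    d=np.abs(a-b).max(2)[y-r:y+r,x-r:x+r];print(n,d.mean().round(1),(d>50).sum())
h0=cv2.imread("pics/s6.png")[185:215,262:285];r=cv2.matchTemplate(cv2.imread("pics/s23.png")[180:220,257:290],h0,cv2.TM_CCOEFF_NORMED);print(cv2.minMaxLoc(r))
E
```

```text
star 10.0 54
tape 8.1 0
ring 2.3 0
peeler 7.7 0
small 2.5 0
(0.13335467875003815, 0.8261323571205139, (10, 0), (5, 5))
```

```bash
python3 - <<'E'
from rig import bot
print(bot.finish_job())
E
```

```text
the job is handed in; nothing more can be done
None
```

The larger crank is fully home on the shaft. It has been wound clockwise about 2¼ turns until the plate bit on the follower disc, then released. I handed the job in at about 36 s of the 72 s allowed.

- **Fitting:** I took the shaft's angle from the wrist camera. The crank slid on with under 4 N and met the collar at 7 N, with its underside at the expected 150 mm.
- **Winding:** Resistance at the knob jumped from about 0.3 to 6 N within 5°, held there, and reached 8 N after 2.5° more. I stopped at that point, eased off, opened the fingers and rose clear.
- **Last checks:** The hub is at the same picture position as when it was seated, the plate sits on the follower, and the wrist force is about zero. The tape, ring cutter, peeler and small crank look unmoved. The star cutter patch showed a small picture change (54 pixels), which I put down to the crank's shadow or the knob passing in front, but did not check further.

**What went wrong or disagreed:**
- **Slipped grip:** My first hold on the knob was too shallow and slid off after about 36°. The crank stayed seated.
- **Fingertip reach:** In the pictures the fingertips end about 36 mm short of where the description puts them. I regripped about 27 mm lower and that held for the rest of the winding.
- **Tilted tool:** I leaned the tool back 15° while winding to keep the wrist clear of the oven.

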